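# Set up the varnishing board: row of clock brackets, masking flap, spray can

## Robot

A 6-joint arm with a two-finger parallel gripper is mounted at the origin on the work surface. World frame = base frame: x ahead of the robot, y to its left, z up, the work surface at z = 0. Lengths are in m, angles in rad, forces in N, time in s.
With the tool pointing down it reaches from about 0.325 to 0.9 m from the base axis. Payload 6.1 kg.
Tool frame: the origin (TCP) lies on the centre line of the jaws, within the pads' length; the fingertips stand 14 mm ahead of it and the grasp point (between the pads) lies 5 mm behind it; z points along the fingers, y is the direction in which the jaws open and shut (so a half turn about z gives the same grasp; the last joint's range is limited). The gripper opens to 85 mm and grips with 20 to 120 N. Pads are 22 mm wide; open, the fingers measure 114 mm over their backs; the gripper's body (76 mm by 85 mm) begins 54 mm behind the grasp point. The pads swing forward as they close: fully open they stand 13 mm farther back than shut.
Start: joints at [1.156, 0.22, 1.526, -0, 1.395, -0.126], TCP at [0.178, 0.599, 0.245] pointing down, gripper open.
Joint ranges: [-2.98, 2.98], [-0.91, 2.08], [0.09, 2.57], [-1.24, 4.39], [0.2, 2.65], [-2.68, 2.68]. Speed limits (rad/s): [2.57, 2.57, 3.01, 3.14, 3.14, 3.14].

## Interface

Orientations are given as a unit quaternion [x, y, z, w].
In Python, from bench import r, viewer, order gives the robot as it stands.
- The arm moves only by the tool play_rows, never from a script. Its argument "deltas" is a list of rows, each a list of 2 entries, a list of its own where there are three numbers: the shift along the tool's x, y, z in cm, then the turn about the tool's z in degrees. In form: [[[tx, ty, tz], yaw], ...]. A call has exactly 5 rows; each row shifts and turns the commanded pose from where the row before left it, along the tool's axes as they then stand; what a row does not reach is not made up. A row lasts 1/12 s, in which the tool goes at most 41.7 mm and 7.16 degrees, less where a joint would pass 70% of its speed; a pose out of reach is approached as far as the arm can. A call is refused whole if a number of a shift passes 4.17 or a number of a turn 7.16, either way. A call with a gripper value outside its range is refused whole. "grip" is the opening, from -1 (shut) to 1 (fully open), so that 0 is half open, set as the call begins (left out, the last holds). The fingers move at their own pace and stop on an object; "force" is the grip in N (left out, the last holds). Time passes only in rows, so rows that do not move let the fingers close, or fill a call up. It gives the time, the measured TCP pose, the force and the opening at its end, in the units of the state.
- r.sense(): the state, without advancing time (a new reading comes with each control period).
- viewer.get_image(name): name is "side" or "top" or "wrist"; returns a dict with "pixels" (420x560x3 uint8, red, green, blue), "mtx" (3x3 intrinsics, pixels), "cam_to_world" (4x4, takes a point from camera to world coordinates). Camera axes: x right, y up, looking along -z (the intrinsics and any distortion apply to the point x, -y, -z); pixel columns grow to the right and rows downward; lengths in m; the calibration is good to about 2 mm. A picture is of the moment at which its call begins. There is no depth.
- order.close_job(): hands the job in, once; it reports no verdict.
The state is a dict: "t": time; "joint_positions": joint angles; "dq": joint speeds; "joint_torque": joint torques, N m; "eef_pos": TCP position; "tool_rot": TCP orientation; "wrist_force": force on the tool from outside, world axes, zero at the start; "wrist_torque": the same for the moment, N m; "gripper_width": opening from 0.0 (shut) to 1.0 (fully open).
Only numpy, scipy, OpenCV 4.12 (cv2) and the standard library are available. Lean on these libraries where they do the work, as an engineer would, in place of code of your own. Each camera call takes 0.05 s, during which the arm holds its last target. There are 200 camera calls.

## Task

Get the clock brackets ready to varnish: slide them over the white board, without picking them up, into one evenly spaced straight row, black end flush against the fence, each centred on its own mark, beginning at the red mark and with no mark left empty between two brackets. When the row stands, swing the blue masking flap over from its leaning-back rest and lower it gently onto its stops, so that it covers the black ends. Also take the loose cap off the spray can and set it, open side down, flat in the round recess of the wooden holder; leave the can standing and do not disturb the bottle, brush and roll.

Things in the scene. Friction and masses are not known exactly. Their poses are not given: they have to be found in the camera images.
- station: fixed white board 270 x 400 x 10 mm, turned up to 0.12 rad; origin on the bench near its middle, x from the robot to the fence, y along the fence. The pale fence (300 mm long, 15 thick, top 36 mm above the bench) has its face at x = 75 mm. Two black rubber stop posts, 46 mm high, stand 25 mm in front of that face at y = -142 and 142. The brackets start scattered on the board before the fence.
- mark1 (a point): the first mark, at the -y end: red painted stripe, 100 mm long in front of the fence and on top of it; this point lies on the board's surface at the foot of the fence's face. Axes as the station's. A bracket in place here has its origin 40 mm to -x of this point and its black end face touching the fence.
- mark2 (a point): mark 2, 68 mm to +y of mark 1: dark grey painted stripe, 100 mm long in front of the fence and on top of it; this point lies on the board's surface at the foot of the fence's face. Axes as the station's. A bracket in place here has its origin 40 mm to -x of this point and its black end face touching the fence.
- mark3 (a point): mark 3, 136 mm to +y of mark 1: dark grey painted stripe, 100 mm long in front of the fence and on top of it; this point lies on the board's surface at the foot of the fence's face. Axes as the station's. A bracket in place here has its origin 40 mm to -x of this point and its black end face touching the fence.
- mark4 (a point): mark 4, 204 mm to +y of mark 1: dark grey painted stripe, 100 mm long in front of the fence and on top of it; this point lies on the board's surface at the foot of the fence's face. Axes as the station's. A bracket in place here has its origin 40 mm to -x of this point and its black end face touching the fence.
- bracket1: wooden clock bracket, base 80 x 46 x 30 mm (x, y, z), origin at the centre of its underside. +x half black lacquer (brass line near the middle), -x half bare pale wood with an upstanding rib to hold it by: 30 mm long (x), 12 wide (y), centred 20 mm to -x of the origin, 30 to 60 mm above the underside. About 0.12 kg. 3 or 4 brackets are there; an absent one reads None from the start.
- bracket2: wooden clock bracket, base 80 x 46 x 30 mm (x, y, z), origin at the centre of its underside. +x half black lacquer (brass line near the middle), -x half bare pale wood with an upstanding rib to hold it by: 30 mm long (x), 12 wide (y), centred 20 mm to -x of the origin, 30 to 60 mm above the underside. About 0.12 kg. 3 or 4 brackets are there; an absent one reads None from the start.
- bracket3: wooden clock bracket, base 80 x 46 x 30 mm (x, y, z), origin at the centre of its underside. +x half black lacquer (brass line near the middle), -x half bare pale wood with an upstanding rib to hold it by: 30 mm long (x), 12 wide (y), centred 20 mm to -x of the origin, 30 to 60 mm above the underside. About 0.12 kg. 3 or 4 brackets are there; an absent one reads None from the start.
- bracket4: wooden clock bracket, base 80 x 46 x 30 mm (x, y, z), origin at the centre of its underside. +x half black lacquer (brass line near the middle), -x half bare pale wood with an upstanding rib to hold it by: 30 mm long (x), 12 wide (y), centred 20 mm to -x of the origin, 30 to 60 mm above the underside. About 0.12 kg. 3 or 4 brackets are there; an absent one reads None from the start.
- flap (a joint): masking flap's angle, rad: 0 level on its stops, 1.571 upright, 1.9 rear end stop; starts leaning back, 1.72 to 1.86. Blue panel 65 x 296 x 8 mm, 0.25 kg, hinged along the station's y behind the fence; closed, its underside is 46 mm above the bench and its free edge 35 mm in front of the fence's face. Slight friction holds it leaning back; past the top it falls if not held (under 2 N at the rod).
- flap_grip (a point): middle of the free part of the red round rod, 12 mm thick, that sticks out 62 mm from the +y end of the flap along y near its free edge: its handle, clear all round. It swings at 55 mm from the hinge line and can turn in the grip. Closed, it is 50 mm above the bench.
- flap_hinge (a point): fixed point on the hinge line (which runs along the station's y), beside flap_grip, 50 mm above the bench. The rod lies from here 55 mm in the direction -x cos(angle) + z sin(angle).
- can: green spray can with a paper band, 60 mm diameter, 130 mm high to the flat shoulder; a nozzle 24 mm thick at its foot rises 26 mm more inside the cap. Loose, 0.35 kg, origin at the centre of its underside, on the bench left or right of the station.
- cap: red plastic cap, 52 mm diameter, 42 mm high, open below, 0.03 kg, standing loosely on the can's shoulder over the nozzle; origin at the centre of its open lower rim, z up.
- holder: fixed dark wooden cap holder, 90 x 90 x 14 mm, on the bench left or right of the station, with a round recess 62 mm wide and 8 mm deep in the middle; origin at the centre of its underside.
- holder_hole0 (a point): centre of the mouth of the recess, at the holder's top face, 14 mm above the bench.
- bottle: bystander: amber bottle, 60 mm diameter, 150 mm high, behind on the right; origin at its foot.
- brush: bystander: brush lying behind the station.
- roll: bystander: upright red-brown roll of abrasive, 90 mm diameter, 90 mm high, behind on the left; origin at its foot.

How it is judged:
On the way, in this order (a step that is already met when the one before it is completed fails the run):
1. all brackets stand in the row: against the fence, square, on consecutive marks from the red one (x of bracket1 in the frame of mark1 between -0.047 and -0.034 m and z of bracket1 in the frame of mark1 between -0.004 and 0.006 m and angle between the x axis of each of bracket1, bracket2, bracket3, bracket4 and the x axis of station, either way round below 0.1 rad and x of mark2 in the frame of bracket1 above 0 m and linear speed of each of bracket1, bracket2, bracket3, bracket4 below 0.02 m/s and (y of bracket1 in the frame of mark1 between -0.007 and 0.007 m or (y of bracket1 in the frame of mark2 between -0.007 and 0.007 m and horizontal distance between any of bracket2, bracket3, bracket4 and mark1 below 0.055 m) or (y of bracket1 in the frame of mark3 between -0.007 and 0.007 m and horizontal distance between any of bracket2, bracket3, bracket4 and mark2 below 0.055 m) or (y of bracket1 in the frame of mark4 between -0.007 and 0.007 m and horizontal distance between any of bracket2, bracket3, bracket4 and mark3 below 0.055 m)) and x of bracket2 in the frame of mark1 between -0.047 and -0.034 m and z of bracket2 in the frame of mark1 between -0.004 and 0.006 m and x of mark2 in the frame of bracket2 above 0 m and (y of bracket2 in the frame of mark1 between -0.007 and 0.007 m or (y of bracket2 in the frame of mark2 between -0.007 and 0.007 m and horizontal distance between any of bracket1, bracket3, bracket4 and mark1 below 0.055 m) or (y of bracket2 in the frame of mark3 between -0.007 and 0.007 m and horizontal distance between any of bracket1, bracket3, bracket4 and mark2 below 0.055 m) or (y of bracket2 in the frame of mark4 between -0.007 and 0.007 m and horizontal distance between any of bracket1, bracket3, bracket4 and mark3 below 0.055 m)) and x of bracket3 in the frame of mark1 between -0.047 and -0.034 m and z of bracket3 in the frame of mark1 between -0.004 and 0.006 m and x of mark2 in the frame of bracket3 above 0 m and (y of bracket3 in the frame of mark1 between -0.007 and 0.007 m or (y of bracket3 in the frame of mark2 between -0.007 and 0.007 m and horizontal distance between any of bracket1, bracket2, bracket4 and mark1 below 0.055 m) or (y of bracket3 in the frame of mark3 between -0.007 and 0.007 m and horizontal distance between any of bracket1, bracket2, bracket4 and mark2 below 0.055 m) or (y of bracket3 in the frame of mark4 between -0.007 and 0.007 m and horizontal distance between any of bracket1, bracket2, bracket4 and mark3 below 0.055 m)) and x of bracket4 in the frame of mark1 between -0.047 and -0.034 m and z of bracket4 in the frame of mark1 between -0.004 and 0.006 m and x of mark2 in the frame of bracket4 above 0 m and (y of bracket4 in the frame of mark1 between -0.007 and 0.007 m or (y of bracket4 in the frame of mark2 between -0.007 and 0.007 m and horizontal distance between any of bracket1, bracket2, bracket3 and mark1 below 0.055 m) or (y of bracket4 in the frame of mark3 between -0.007 and 0.007 m and horizontal distance between any of bracket1, bracket2, bracket3 and mark2 below 0.055 m) or (y of bracket4 in the frame of mark4 between -0.007 and 0.007 m and horizontal distance between any of bracket1, bracket2, bracket3 and mark3 below 0.055 m))), for 0.2 s.
2. then the flap is lowered onto its stops (value of joint flap below 0.04 rad), for 0.2 s.
At the end, for the whole second after the job is handed in: Brackets flat on the board, black ends within 6 mm of the fence, within 0.1 rad of square and 7 mm of a mark, one per mark from the red one without a gap; flap on its stops (under 0.04 rad); cap open side down in the recess, within 10 mm of its centre; can upright; all at rest (all of step 1 and value of joint flap below 0.04 rad and horizontal distance between cap and holder_hole0 below 0.01 m and height (world z) of cap between 0.002 and 0.012 m and angle between each of cap, can's own z axis and vertical below 0.08 rad and linear speed of cap below 0.02 m/s); the robot touches nothing.
It fails at once if a bracket is picked up (more than 30 mm off the board) (height (world z) of any of bracket1, bracket2, bracket3, bracket4 above 0.04 m).
It fails at once if the flap drops onto its stops (faster than 6 rad/s, 0.33 m/s at the rod, as in a fall from over about 10 mm, in the last 0.35 rad) (value of joint flap below 0.35 rad and velocity of joint flap below -6 rad/s).
It fails at once if the spray can is knocked over (angle between can's own z axis and vertical above 0.4 rad).
It fails at once if the bottle, the brush or the roll is pushed away (more than 30 mm) (distance of any of bottle, brush, roll from where it was at the start of the episode above 0.03 m).
Of bracket1, bracket2, bracket3, bracket4 only 3 to 4 are there at a start; the rules pass over those that are not, and their reading is None.
At some moment in a run one of bracket1, bracket2, bracket3, bracket4 may be knocked a few centimetres aside while the robot is not near it.
It also fails if it takes over 210 s, if anything falls off the work surface, if the arm or the gripper's body presses on something with over 40 N, if the wrist force passes 120 N, or if a joint passes its speed limit or range.

## Working session

There is one attempt and no reset: what is moved stays moved. The work goes in short steps, Python scripts to look and compute and a tool call to move; the robot and the scene stay as the last step left them, time stands still between calls to the robot, and variables do not carry over. Pictures are saved under pics/ and viewed, about 12 in all and at most 16, crops included, and the job is handed in when it is done.

Besides the shell and the picture viewer there is one more tool, called after ">>>" as name([rows], argument=value, ...), one row to a line, values as JSON. play_rows: Moves the arm, as the interface text tells. Its arguments: {"type":"object","properties":{"deltas":{"type":"array","items":{"type":"array"}},"grip":{"type":"number"},"force":{"type":"number"}},"required":["deltas"]}

```bash
mkdir -p pics; ls; cat > h.py <<'E'
import numpy as np, cv2
from bench import r, viewer, order
def snap(cam,name):
    im=viewer.get_image(cam); cv2.imwrite(f'pics/{name}.png',cv2.cvtColor(im['pixels'],cv2.COLOR_RGB2BGR))
    np.savez(f'pics/{name}.npz',**{k:np.array(v) for k,v in im.items()}); return im
def load(name): return dict(np.load(f'pics/{name}.npz'))
def ray(im,u,v):
    K=np.array(im['mtx']);T=np.array(im['cam_to_world'])
    d=np.linalg.inv(K)@[u,v,1]; d=T[:3,:3]@[d[0],-d[1],-d[2]]
    return T[:3,3],d
def onz(im,u,v,z):
    o,d=ray(im,u,v); return (o+d*(z-o[2])/d[2])
def proj(im,P):
    K=np.array(im['mtx']);T=np.array(im['cam_to_world'])
    p=T[:3,:3].T@(np.array(P)-T[:3,3]); p=K@[p[0],-p[1],-p[2]]; return p[:2]/p[2]
E
python3 - <<'E'
from h import *
print({k:np.round(v,3).tolist() for k,v in r.sense().items()})
a=snap('top','t0');b=snap('side','s0')
for i in(a,b): print(np.round(i['cam_to_world'],3).tolist(),np.round(i['mtx'],1).tolist(),[k for k in i])
E
```

```text
pics
{'t': 0.0, 'joint_positions': [1.156, 0.221, 1.528, 0.0, 1.395, -0.126], 'dq': [0.0, -0.001, 0.0, 0.0, 0.001, -0.0], 'joint_torque': [-0.001, -49.691, -38.938, -0.0, 0.011, -0.0], 'eef_pos': [0.178, 0.599, 0.244], 'tool_rot': [0.144, 0.99, -0.001, -0.0], 'wrist_force': [0.481, -0.46, -0.854], 'wrist_torque': [0.031, 0.034, -0.013], 'gripper_width': 1.001}
[[0.016, 0.994, -0.11, 0.493], [-1.0, 0.016, -0.006, 0.012], [-0.004, 0.11, 0.994, 1.123], [0.0, 0.0, 0.0, 1.0]] [[444.9, 0.0, 282.3], [0.0, 444.9, 210.4], [0.0, 0.0, 1.0]] ['pixels', 'mtx', 'cam_to_world']
[[0.748, 0.322, -0.581, -0.04], [-0.664, 0.391, -0.638, -0.711], [0.022, 0.862, 0.506, 0.664], [0.0, 0.0, 0.0, 1.0]] [[487.3, 0.0, 278.3], [0.0, 487.3, 213.5], [0.0, 0.0, 1.0]] ['pixels', 'mtx', 'cam_to_world']
```

View pics/t0.png

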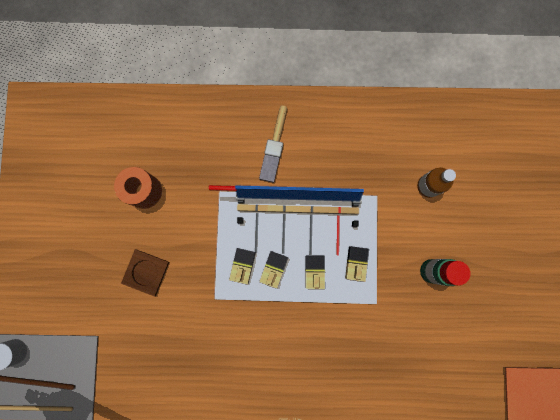

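View pics/s0.png

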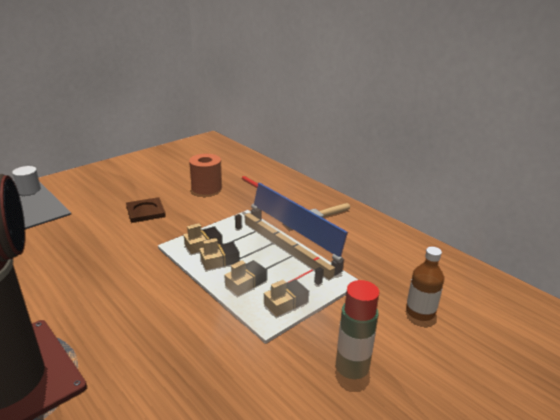

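The top view shows four brackets with the black ends toward the fence, at about px (242,266), (274,270), (315,272) and (357,264). The red mark is at column 338, the can and cap are on the right at (447,272), the holder is on the left at (146,272), and the flap rod is at (222,188). The side view agrees.

```bash
cat > m.py <<'E'
from h import *
def comps(mask,amin):
    n,l,s,c=cv2.connectedComponentsWithStats(mask.astype(np.uint8)); return [(i,s[i],c[i],l==i) for i in range(1,n) if s[i,4]>=amin]
def station(im):
    p=im['pixels'].astype(int); g=p.max(2); hsv=cv2.cvtColor(im['pixels'],cv2.COLOR_RGB2HSV).astype(int)
    w=(g>120)&(hsv[...,1]<60); 
    c=max(comps(w,500),key=lambda c:c[1][4])
    pts=np.argwhere(c[3])[:,::-1]
    W=np.array([onz(im,u,v,0.01)[:2] for u,v in pts],np.float32)
    return cv2.minAreaRect(W),pts
def brackets(im,th,box):
    p=im['pixels']; hsv=cv2.cvtColor(p,cv2.COLOR_RGB2HSV).astype(int)
    yel=(hsv[...,0]>12)&(hsv[...,0]<35)&(hsv[...,1]>70)&(hsv[...,2]>60); blk=hsv[...,2]<55
    m=np.zeros(p.shape[:2],bool); x0,y0,x1,y1=box; m[y0:y1,x0:x1]=1
    out=[]
    for c in comps((yel|blk)&m,150):
        out.append((c,c[3]&yel,c[3]&blk))
    return out
E
python3 - <<'E'
from m import *
im=load('t0'); rect,pts=station(im); print('board',rect)
hsv=cv2.cvtColor(im['pixels'],cv2.COLOR_RGB2HSV).astype(int)
for c,y,b in brackets(im,0,(215,244,380,302)):
    w=lambda m:np.array([onz(im,q[1],q[0],.04)[:2] for q in np.argwhere(m)])
    Y,B=w(y),w(b); r_=cv2.minAreaRect(np.vstack([Y,B]).astype(np.float32)); d=B.mean(0)-Y.mean(0)
    print('br',c[1].tolist(),np.round(r_[0],3),np.round(r_[1],3),round(r_[2],1),'Y',Y.mean(0).round(3),'B',B.mean(0).round(3),'ang',np.degrees(np.arctan2(d[1],d[0])).round(1))
red=((hsv[...,0]<8)|(hsv[...,0]>172))&(hsv[...,1]>140)&(hsv[...,2]>90)
for c in comps(red,25): 
    print('red',c[1].tolist(),c[2].round(1), [onz(im,*c[2],z)[:2].round(3).tolist() for z in(.01,.104,.172)])
blk=hsv[...,2]<50
for c in comps(blk,15):
    if 205<c[2][1]<235: print('blk',c[1].tolist(),c[2].round(1),onz(im,*c[2],.046).round(3))
blu=(hsv[...,0]>100)&(hsv[...,0]<130)&(hsv[...,1]>120)
for c in comps(blu,100): print('blu',c[1].tolist())
big=cv2.resize(im['pixels'][170:310,110:480],None,fx=2.15,fy=2.15,interpolation=cv2.INTER_CUBIC); cv2.imwrite('pics/z0.png',big[...,::-1])
h=im['pixels'][240:305,115:180].astype(int)
hm=(im['pixels'].max(2)<85); 
for c in comps(hm,300): print('dark',c[1].tolist(),c[2].round(1),onz(im,*c[2],.014).round(3))
E
```

```text
board ((0.9950398206710815, 0.028243184089660645), (0.3551338016986847, 1.4662034511566162), 4.928280830383301)Traceback (most recent call last):
  File "<stdin>", line 6, in <module>
    return _nx.concatenate(arrs, 0, dtype=dtype, casting=casting)
           ~~~~~~~~~~~~~~~^^^^^^^^^^^^^^^^^^^^^^^^^^^^^^^^^^^^^^^
ValueError: all the input array dimensions except for the concatenation axis must match exactly, but along dimension 1, the array at index 0 has size 2 and the array at index 1 has size 0
```

```bash
cat > b.py <<'E'
from m import *
def run(im,box=(215,244,380,302)):
    hsv=cv2.cvtColor(im['pixels'],cv2.COLOR_RGB2HSV).astype(int)
    for c,y,b in brackets(im,0,box):
        w=lambda m:np.array([onz(im,q[1],q[0],.04)[:2] for q in np.argwhere(m)]).reshape(-1,2)
        Y,B=w(y),w(b)
        if len(Y)<30 or len(B)<30: print('skip',c[1].tolist(),len(Y),len(B)); continue
        r_=cv2.minAreaRect(np.vstack([Y,B]).astype(np.float32)); d=B.mean(0)-Y.mean(0)
        print('br',c[1].tolist(),np.round(r_[0],3),np.round(r_[1],3),round(r_[2],1),'Y',Y.mean(0).round(3),'B',B.mean(0).round(3),'ang',np.degrees(np.arctan2(d[1],d[0])).round(1))
E
python3 - <<'E'
from b import *
im=load('t0')
big=cv2.resize(im['pixels'][170:310,110:480],None,fx=2.15,fy=2.15,interpolation=cv2.INTER_CUBIC); cv2.imwrite('pics/z0.png',big[...,::-1])
hsv=cv2.cvtColor(im['pixels'],cv2.COLOR_RGB2HSV).astype(int)
for v in(290,298): print('row',v,im['pixels'][v,212:222].tolist())
run(im)
p=im['pixels']
w=(p.min(2)>130)
w[:180]=0;w[306:]=0;w[:,:205]=0;w[:,390:]=0
c=max(comps(w,300),key=lambda c:c[1][4]);P=np.argwhere(c[3])[:,::-1]
W=np.array([onz(im,u,v,.01)[:2] for u,v in P],np.float32); print('board',cv2.minAreaRect(W))
red=((hsv[...,0]<8)|(hsv[...,0]>172))&(hsv[...,1]>150)&(hsv[...,2]>90)
for c in comps(red,20): 
    print('red',c[1].tolist(),c[2].round(1), [onz(im,*c[2],z)[:2].round(3).tolist() for z in(.01,.104,.172)])
    if 330<c[2][0]<345:
        q=np.argwhere(c[3]); q=np.array([onz(im,a[1],a[0],.01)[:2] for a in q]); f=np.polyfit(q[:,0],q[:,1],1); print('stripe y=f(x)',f,q[:,0].min(),q[:,0].max())
blk=p.max(2)<60
for c in comps(blk,10):
    if 205<c[2][1]<235: print('blk',c[1].tolist(),c[2].round(1),onz(im,*c[2],.03).round(3))
blu=(hsv[...,0]>100)&(hsv[...,0]<130)&(hsv[...,1]>120)
for c in comps(blu,100): print('blu',c[1].tolist())
hm=np.zeros_like(blk); hm[245:300,118:175]=(p.max(2)<85)[245:300,118:175]
for c in comps(hm,100): print('dark',c[1].tolist(),c[2].round(1),onz(im,*c[2],.014).round(3))
E
```

```text
row 290 [[147, 96, 52], [147, 94, 50], [153, 114, 93], [184, 191, 201], [186, 192, 200], [183, 188, 199], [185, 190, 200], [186, 193, 202], [185, 190, 200], [186, 191, 201]]
row 298 [[165, 105, 52], [162, 110, 61], [160, 125, 103], [182, 184, 191], [180, 182, 193], [185, 190, 198], [183, 189, 197], [181, 186, 194], [179, 184, 193], [184, 188, 195]]
skip [377, 244, 3, 58, 174] 174 0
br [346, 247, 22, 34, 635] [ 0.487 -0.164] [0.049 0.078] 83.7 Y [ 0.472 -0.162] B [ 0.51  -0.165] ang -4.2
br [229, 249, 27, 35, 580] [0.477 0.114] [0.046 0.078] 77.7 Y [0.462 0.117] B [0.499 0.108] ang -13.7
br [260, 252, 27, 36, 578] [0.47  0.037] [0.046 0.078] 70.6 Y [0.455 0.042] B [0.492 0.03 ] ang -18.6
br [305, 256, 20, 33, 587] [ 0.465 -0.062] [0.076 0.046] 0.9 Y [ 0.45  -0.063] B [ 0.489 -0.062] ang 2.5
board ((0.5263819694519043, -0.017964288592338562), (0.39844194054603577, 0.26933425664901733), 89.29800415039062)
red [209, 185, 27, 6, 132] [221.7 187.6] [[0.672, 0.173], [0.657, 0.159], [0.646, 0.149]]
red [337, 216, 2, 39, 69] [337.4 233. ] [[0.562, -0.12], [0.556, -0.109], [0.552, -0.101]]
stripe y=f(x) [-0.00749687 -0.1161628 ] 0.5093732640175733 0.6044092955846919
red [446, 261, 25, 25, 480] [457.7 272.7] [[0.468, -0.418], [0.47, -0.382], [0.472, -0.355]]
blk [237, 218, 6, 6, 31] [239.9 220.5] [0.587 0.122 0.03 ]
blk [352, 221, 6, 6, 34] [354.5 223.5] [ 0.585 -0.16   0.03 ]
blu [236, 186, 128, 15, 1453]
dark [122, 259, 47, 37, 593] [142.2 279.9] [0.438 0.361 0.014]
```

View pics/z0.png

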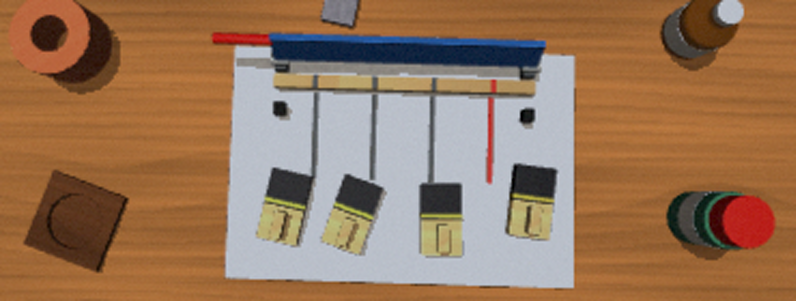

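The zoom confirms four brackets, all black end toward the fence, and shows the holder centred at about px (146,273). The cap comes first, starting with a move to just above it.

```bash
cat > go.py <<'E'
import sys
from h import *
from scipy.spatial.transform import Rotation as R
# usage: go.py x y [z alpha_deg] -> tool-axis delta (cm) from the present pose, and yaw (deg)
def go(x,y,z=None,a=None):
    s=r.sense(); M=R.from_quat(s['tool_rot']).as_matrix(); p=np.array(s['eef_pos']); z=p[2] if z is None else z
    al=np.degrees(np.arctan2(-M[1,0],-M[0,0]))
    print('pos',p.round(4),'alpha',al.round(2),'delta cm',(M.T@(np.array([x,y,z])-p)*100).round(2),'yaw',None if a is None else round(al-a,2),'t',round(s['t'],1),'F',np.round(s['wrist_force'],1),'w',round(s['gripper_width'],3))
if __name__=='__main__': go(*map(float,sys.argv[1:]))
E
python3 -c "
from h import *
im=load('t0');print(onz(im,145.8,272.8,.014),onz(im,457.7,272.7,.172))"
```

```text
[0.45542641 0.35324394 0.014     ] [ 0.47183451 -0.35538922  0.172     ]
```

>>> play_rows([
  [[-2.4,-3,0],-3.2],
  [[-2.4,-3,0],-3.2],
  [[-2.4,-3,0],-3.2],
  [[-2.4,-3,0],-3.2],
  [[-2.4,-3,0],-3.2],
], grip=1, force=25)

```text
t: 0.52
eef_pos: [0.2693, 0.429, 0.2447]
tool_rot: [0.003, 1.0, -0.0, -0.0]
wrist_force: [1.4, 0.7, 1.3]
gripper_width: 1.0
```

```bash
python3 go.py 0.472 -0.355 0.245 -0.5
```

```text
pos [0.2693 0.429  0.2447] alpha -0.33 delta cm [-2.072e+01 -7.828e+01  2.000e-02] yaw 0.17 t 0.5 F [1.4 0.7 1.3] w 1.0
```

>>> play_rows([
  [[-1.04,-3.91,0],0],
  [[-1.04,-3.91,0],0],
  [[-1.04,-3.91,0],0],
  [[-1.04,-3.91,0],0],
  [[-1.04,-3.91,0],0],
])

```text
t: 0.93
eef_pos: [0.3192, 0.2331, 0.2449]
tool_rot: [0.004, 1.0, -0.0, -0.0]
wrist_force: [2.0, -0.4, 0.1]
gripper_width: 0.999
```

>>> play_rows([
  [[-1.04,-3.91,0],0],
  [[-1.04,-3.91,0],0],
  [[-1.04,-3.91,0],0],
  [[-1.04,-3.91,0],0],
  [[-1.04,-3.91,0],0],
])

```text
t: 1.35
eef_pos: [0.3694, 0.037, 0.2453]
tool_rot: [0.005, 1.0, 0.0, 0.0]
wrist_force: [1.5, -0.6, -0.0]
gripper_width: 1.004
```

>>> play_rows([
  [[-1.04,-3.91,0],0],
  [[-1.04,-3.91,0],0],
  [[-1.04,-3.91,0],0],
  [[-1.04,-3.91,0],0],
  [[-1.04,-3.91,0],0],
])

```text
t: 1.77
eef_pos: [0.4196, -0.1592, 0.2451]
tool_rot: [0.005, 1.0, 0.0, 0.0]
wrist_force: [1.2, 1.6, 0.7]
gripper_width: 1.002
```

>>> play_rows([
  [[-1.04,-3.91,0],0],
  [[-1.04,-3.91,0],0],
  [[-1.04,-3.91,0],0],
  [[-1.04,-3.91,0],0],
  [[-1.04,-3.91,0],0],
])

```text
t: 2.18
eef_pos: [0.4698, -0.355, 0.2446]
tool_rot: [0.005, 1.0, 0.0, -0.0]
wrist_force: [1.5, 0.4, 0.4]
gripper_width: 1.001
```

```bash
python3 go.py 0.472 -0.355 0.153 -0.5
python3 - <<'E'
from m import *
im=snap('wrist','w1'); hsv=cv2.cvtColor(im['pixels'],cv2.COLOR_RGB2HSV).astype(int)
red=((hsv[...,0]<8)|(hsv[...,0]>172))&(hsv[...,1]>150)&(hsv[...,2]>70)
for c in comps(red,400):
    print(c[1].tolist(),c[2],onz(im,*c[2],.172))
    k=cv2.minEnclosingCircle(np.argwhere(c[3])[:,::-1].astype(np.float32)); print(k,onz(im,*k[0],.172))
E
```

```text
pos [ 0.4698 -0.355   0.2446] alpha -0.57 delta cm [-0.23  0.    9.16] yaw -0.07 t 2.2 F [1.5 0.4 0.4] w 1.001
[239, 181, 76, 84, 4924] [275.90170593 223.5668156 ] [ 0.46807363 -0.3549072   0.172     ]
((276.0930480957031, 222.67384338378906), 41.77521514892578) [ 0.46743808 -0.35477203  0.172     ]
```

View pics/w1.png

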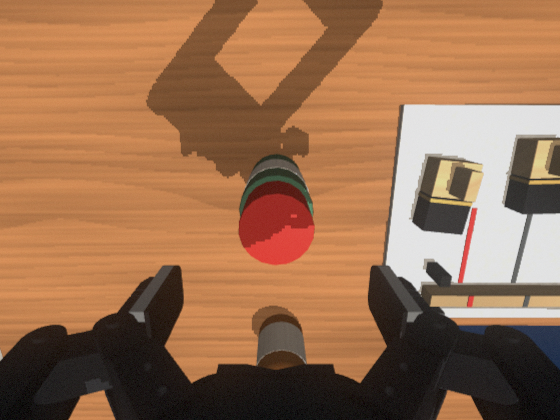

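The wrist view shows the cap's top disc at (277,226), between the jaws, so I can descend and grip.

>>> play_rows([
  [[0,0,2],0],
  [[0,0,2],0],
  [[0,0,2],0],
  [[0,0,1.6],0],
  [[0,0,1.6],0],
])

```text
t: 2.65
eef_pos: [0.4693, -0.3526, 0.1515]
tool_rot: [0.005, 1.0, 0.001, -0.001]
wrist_force: [-0.0, 0.2, -0.4]
gripper_width: 1.006
```

>>> play_rows([
  [[0,0,0],0],
  [[0,0,0],0],
  [[0,0,0],0],
  [[0,0,0],0],
  [[0,0,0],0],
], grip=-1, force=20)

```text
t: 3.07
eef_pos: [0.4706, -0.3537, 0.1548]
tool_rot: [0.005, 1.0, -0.001, 0.001]
wrist_force: [0.3, -0.6, -0.3]
gripper_width: 0.61
```

>>> play_rows([
  [[0,0,0],0],
  [[0,0,0],0],
  [[0,0,0],0],
  [[0,0,0],0],
  [[0,0,0],0],
])

```text
t: 3.48
eef_pos: [0.4703, -0.3535, 0.1542]
tool_rot: [0.005, 1.0, -0.0, 0.001]
wrist_force: [0.4, -0.2, 5.2]
gripper_width: 0.607
```

>>> play_rows([
  [[0,0,-1],0],
  [[0,0,-2],0],
  [[0,0,-2],0],
  [[0,0,-2],0],
  [[0,0,-2],0],
])

```text
t: 3.9
eef_pos: [0.4696, -0.3528, 0.2442]
tool_rot: [0.005, 1.0, 0.0, -0.0]
wrist_force: [0.5, 0.4, -1.0]
gripper_width: 0.608
```

```bash
python3 go.py 0.4555 0.353 0.245 -0.5
python3 -c "
from h import *
snap('side','s1')"
```

```text
pos [ 0.4696 -0.3528  0.2442] alpha -0.55 delta cm [ 2.090e+00  7.057e+01 -4.000e-02] yaw -0.05 t 3.9 F [ 0.5  0.4 -1. ] w 0.608
```

View pics/s1.png

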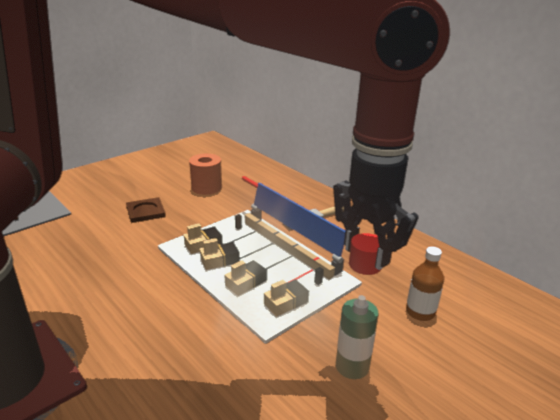

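The side view shows the cap in the gripper and the can still standing. Next I carry it to the holder.

>>> play_rows([
  [[0.1,2.5,0],0],
  [[0.1,3.58,0],0],
  [[0.1,3.58,0],0],
  [[0.1,3.58,0],0],
  [[0.1,3.58,0],0],
])

```text
t: 4.37
eef_pos: [0.4659, -0.1834, 0.2431]
tool_rot: [0.005, 1.0, 0.0, -0.0]
wrist_force: [0.2, 0.4, 0.2]
gripper_width: 0.608
```

>>> play_rows([
  [[0.1,3.58,0],0],
  [[0.1,3.58,0],0],
  [[0.1,3.58,0],0],
  [[0.1,3.58,0],0],
  [[0.1,3.58,0],0],
])

```text
t: 4.78
eef_pos: [0.4627, -0.0042, 0.2434]
tool_rot: [0.005, 1.0, -0.0, 0.0]
wrist_force: [0.6, 0.6, 0.2]
gripper_width: 0.61
```

>>> play_rows([
  [[0.1,3.58,0],0],
  [[0.1,3.58,0],0],
  [[0.1,3.58,0],0],
  [[0.1,3.58,0],0],
  [[0.1,3.58,0],0],
])

```text
t: 5.2
eef_pos: [0.4593, 0.1749, 0.2434]
tool_rot: [0.005, 1.0, -0.0, 0.0]
wrist_force: [1.4, 0.6, -0.2]
gripper_width: 0.605
```

>>> play_rows([
  [[0.1,3.58,0],0],
  [[0.1,3.58,0],0],
  [[0.1,3.58,0],0],
  [[0.1,3.58,0],0],
  [[0.1,3.58,0],0],
])

```text
t: 5.62
eef_pos: [0.4561, 0.354, 0.2432]
tool_rot: [0.005, 1.0, -0.0, -0.0]
wrist_force: [1.4, -0.7, -0.7]
gripper_width: 0.611
```

```bash
python3 go.py 0.4555 0.353 0.033 -0.5
python3 -c "
from h import *
snap('wrist','w2')"
```

```text
pos [0.4561 0.354  0.2432] alpha -0.53 delta cm [ 0.05 -0.09 21.02] yaw -0.03 t 5.6 F [ 1.4 -0.7 -0.7] w 0.611
```

View pics/w2.png

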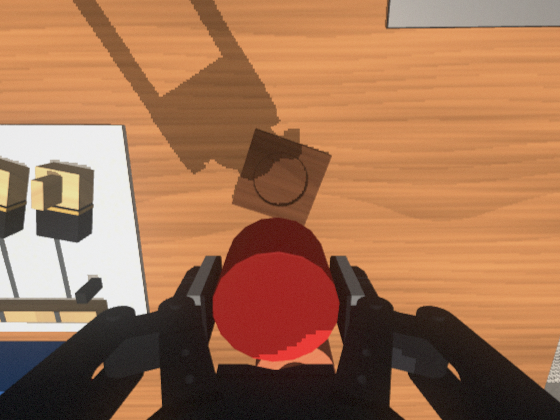

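The cap is held centrally, and the recess is at (280,180). I'll locate it from this view.

```bash
python3 -c "
from h import *
im=load('w2');print(onz(im,280,180,.014))"
```

```text
[0.45771547 0.3588827  0.014     ]
```

>>> play_rows([
  [[0,0,3.5],0],
  [[0,0,3.5],0],
  [[0,0,3.5],0],
  [[0,0,3.5],0],
  [[0,0,2],0],
])

```text
t: 6.08
eef_pos: [0.4541, 0.3508, 0.0788]
tool_rot: [0.005, 1.0, -0.002, -0.003]
wrist_force: [-0.5, 0.2, -1.3]
gripper_width: 0.606
```

```bash
python3 go.py 0.4555 0.353 0.030 -0.5
```

```text
pos [0.4541 0.3508 0.0788] alpha -0.53 delta cm [-0.16  0.23  4.88] yaw -0.03 t 6.1 F [-0.5  0.2 -1.3] w 0.606
```

>>> play_rows([
  [[-0.1,0.3,0],0],
  [[0,0,0.5],0],
  [[0,0,0.5],0],
  [[0,0,0],0],
  [[0,0,0],0],
])

```text
t: 6.5
eef_pos: [0.4587, 0.3558, 0.0749]
tool_rot: [0.005, 1.0, 0.001, 0.001]
wrist_force: [0.9, 1.2, -0.7]
gripper_width: 0.61
```

```bash
python3 go.py 0.457 0.357 0.030 -0.5
python3 -c "
from h import *
a=snap('wrist','w3');b=snap('side','s2')
cv2.imwrite('pics/c3.png',np.vstack([cv2.resize(a['pixels'],(448,336)),cv2.resize(b['pixels'][150:240,90:210],(448,264))])[...,::-1])
"
```

```text
pos [0.4587 0.3558 0.0749] alpha -0.54 delta cm [0.18 0.11 4.49] yaw -0.04 t 6.5 F [ 0.9  1.2 -0.7] w 0.61
```

View pics/c3.png

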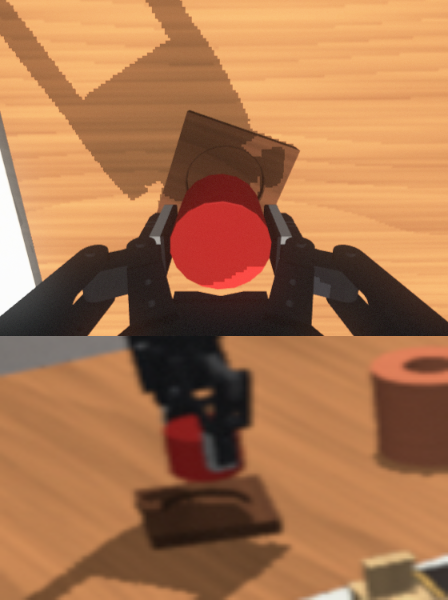

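The cap hangs over the holder, and the recess ring centre is at about (282,228) in full-image pixels.

```bash
python3 -c "
from h import *
im=load('w3');print(onz(im,282,228,.014),onz(im,187/.8,182/.8,.014),onz(im,264/.8,182/.8,.014),onz(im,282,146/.8,.014))"; python3 go.py 0.457 0.357 0.030 -0.5
```

```text
[0.45593674 0.35979939 0.014     ] [0.45526649 0.32911541 0.014     ] [0.4559266  0.39033671 0.014     ] [0.42637574 0.35992247 0.014     ]
pos [0.4586 0.3557 0.0748] alpha -0.55 delta cm [0.17 0.12 4.48] yaw -0.05 t 6.6 F [ 0.1  0.2 -0.5] w 0.61
```

>>> play_rows([
  [[0.2,0.3,0.5],0],
  [[0,0,1],0],
  [[0,0,1],0],
  [[0,0,0.8],0],
  [[0,0,0.5],0],
])

```text
t: 7.02
eef_pos: [0.4545, 0.3576, 0.0331]
tool_rot: [0.005, 1.0, -0.001, -0.001]
wrist_force: [-1.1, -0.6, 0.2]
gripper_width: 0.61
```

>>> play_rows([
  [[0,0,0.2],0],
  [[0,0,0.2],0],
  [[0,0,0.1],0],
  [[0,0,0],0],
  [[0,0,0],0],
])

```text
t: 7.43
eef_pos: [0.4561, 0.3585, 0.0307]
tool_rot: [0.005, 1.0, 0.0, 0.0]
wrist_force: [-0.1, -0.2, -1.1]
gripper_width: 0.612
```

>>> play_rows([
  [[0,0,0.1],0],
  [[0,0,0],0],
  [[0,0,0],0],
  [[0,0,0],0],
  [[0,0,0],0],
], grip=1)

```text
t: 7.85
eef_pos: [0.4558, 0.3583, 0.0294]
tool_rot: [0.005, 1.0, 0.0, 0.0]
wrist_force: [0.2, 0.7, 0.1]
gripper_width: 0.996
```

>>> play_rows([
  [[0,0,-0.5],0],
  [[0,0,-1],0],
  [[0,0,-3],0],
  [[0,0,-4],0],
  [[0,0,-4],0],
])

```text
t: 8.27
eef_pos: [0.4549, 0.3578, 0.1555]
tool_rot: [0.005, 1.0, -0.001, -0.001]
wrist_force: [0.8, 0.1, -0.1]
gripper_width: 1.003
```

>>> play_rows([
  [[0,-3.9,-1],0],
  [[0,-3.9,0],0],
  [[0,-3.9,0],0],
  [[0,-3.9,0],0],
  [[0,-2,0],0],
], grip=-0.2)

```text
t: 8.68
eef_pos: [0.4539, 0.1792, 0.1654]
tool_rot: [0.005, 1.0, -0.001, 0.001]
wrist_force: [0.6, -0.5, -0.9]
gripper_width: 0.399
```

```bash
python3 - <<'E'
from b import *
im=snap('top','t1'); hsv=cv2.cvtColor(im['pixels'],cv2.COLOR_RGB2HSV).astype(int)
red=((hsv[...,0]<8)|(hsv[...,0]>172))&(hsv[...,1]>150)&(hsv[...,2]>70)
for c in comps(red,60): print(c[1].tolist(),c[2],onz(im,*c[2],.048))
w=snap('wrist','w4'); cv2.imwrite('pics/c4.png',np.hstack([cv2.resize(im['pixels'][160:320,110:390],(420,240)),cv2.resize(w['pixels'],(373,240))[:, :373]])[...,::-1])
import go; go.go(0.46,0.11,.15,-13.7)
E
```

```text
[209, 185, 28, 6, 134] [221.7761194  187.64179104] [0.66580327 0.16709663 0.048     ]
[337, 216, 2, 39, 69] [337.43478261 233.04347826] [ 0.55923416 -0.11585359  0.048     ]
[127, 255, 59, 29, 546] [156.37912088 268.37545788] [0.46751432 0.31790195 0.048     ]
[131, 279, 64, 39, 575] [163.5773913 304.1773913] [0.38343152 0.2967748  0.048     ]
[172, 394, 32, 26, 216] [190.59722222 409.56944444] [0.14449068 0.22315814 0.048     ]
[131, 402, 43, 18, 317] [153.1955836  412.10410095] [0.13734947 0.30964505 0.048     ]
pos [0.4543 0.1796 0.1654] alpha -0.76 delta cm [-0.66 -6.95  1.55] yaw 12.94 t 8.8 F [0.7 0.6 0.1] w 0.401
```

View pics/c4.png

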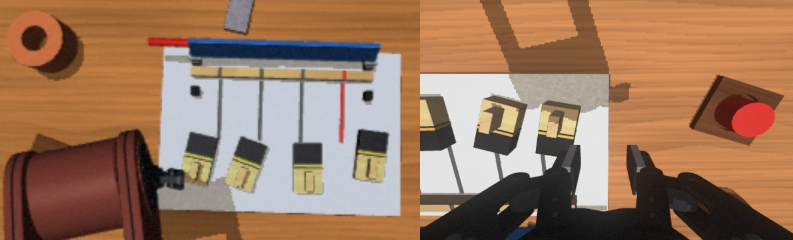

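The cap is seated in the holder. Next is the left bracket (A): I align the yaw, straddle its rib and grip.

>>> play_rows([
  [[-0.1,-1.5,0],0],
  [[-0.1,-1.5,0],0],
  [[-0.1,-1.5,0],0],
  [[-0.1,-1.6,0],0],
  [[0,0,0],6],
])

```text
t: 9.2
eef_pos: [0.458, 0.1202, 0.1652]
tool_rot: [0.057, 0.998, -0.0, 0.001]
wrist_force: [0.7, -0.9, 0.2]
gripper_width: 0.399
```

>>> play_rows([
  [[0,0,0],6],
  [[0,0,2],0],
  [[0,0,2],0],
  [[0,0,2],0],
  [[0,0,0],0],
])

```text
t: 9.62
eef_pos: [0.4549, 0.1218, 0.1013]
tool_rot: [0.109, 0.994, -0.0, -0.003]
wrist_force: [-1.3, -0.7, -0.8]
gripper_width: 0.403
```

```bash
python3 go.py 0.4575 0.1183 0.061 -13; python3 -c "
from h import *
w=snap('wrist','w5')"
```

```text
pos [0.4549 0.1218 0.1013] alpha -12.52 delta cm [-0.35 -0.28  4.03] yaw 0.48 t 9.6 F [-1.3 -0.7 -0.8] w 0.403
```

View pics/w5.png

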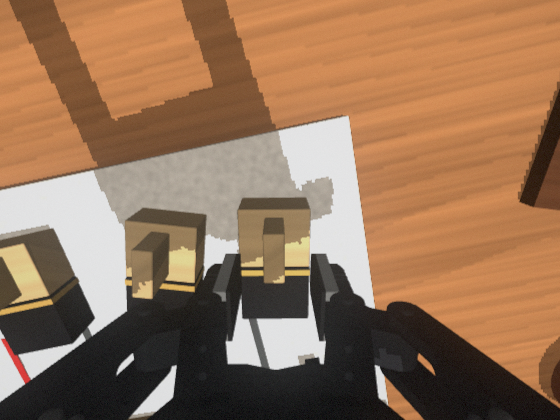

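```bash
python3 -c "
from h import *
w=load('w5')
for v in (198,219,248,282): print(v,onz(w,274,v,.07).round(4),onz(w,274,v,.04).round(4))"; python3 go.py 0.4575 0.1183 0.061 -13
```

```text
198 [0.4247 0.1277 0.07  ] [0.4324 0.1258 0.04  ]
219 [0.436  0.1252 0.07  ] [0.4458 0.1228 0.04  ]
248 [0.4524 0.1215 0.07  ] [0.4652 0.1184 0.04  ]
282 [0.4728 0.1169 0.07  ] [0.4895 0.113  0.04  ]
pos [0.456  0.1219 0.1031] alpha -12.51 delta cm [-0.24 -0.31  4.21] yaw 0.49 t 9.7 F [-0.1  0.7  0.7] w 0.398
```

The rib is centred between the jaws, at column 274. I go down and grip.

>>> play_rows([
  [[0,0,1.4],0],
  [[0,0,1.4],0],
  [[0,0,1.4],0],
  [[0,0,0],0],
  [[0,0,0],0],
])

```text
t: 10.08
eef_pos: [0.4579, 0.1217, 0.0633]
tool_rot: [0.109, 0.994, 0.0, 0.0]
wrist_force: [-0.2, 0.1, -0.4]
gripper_width: 0.405
```

>>> play_rows([
  [[0,0,0],0],
  [[0,0,0],0],
  [[0,0,0],0],
  [[0,0,0],0],
  [[0,0,0],0],
], grip=-1, force=25)

```text
t: 10.5
eef_pos: [0.4587, 0.1214, 0.0639]
tool_rot: [0.109, 0.994, 0.0, 0.001]
wrist_force: [-1.7, 0.8, 6.4]
gripper_width: 0.134
```

>>> play_rows([
  [[0,0,0],-3],
  [[0,0,0],-3],
  [[0,0,0],-3],
  [[0,0,0],-3],
  [[0,0,0],0],
])

```text
t: 10.92
eef_pos: [0.4592, 0.1215, 0.0639]
tool_rot: [0.004, 1.0, 0.0, 0.002]
wrist_force: [0.2, 0.1, 6.8]
gripper_width: 0.131
```

```bash
python3 go.py 0.5495 0.0832 0.061 -0.5
```

```text
pos [0.4592 0.1215 0.0639] alpha -0.46 delta cm [-9.06 -3.76  0.32] yaw 0.04 t 10.9 F [0.2 0.1 6.8] w 0.131
```

>>> play_rows([
  [[-1,0,0],0],
  [[-1.4,0,0],0],
  [[-1.4,0,0],0],
  [[-1.4,-0.5,0],0],
  [[-1,-0.6,0],0],
])

```text
t: 11.33
eef_pos: [0.5201, 0.1104, 0.0637]
tool_rot: [0.005, 1.0, 0.001, -0.0]
wrist_force: [-7.5, 4.2, 13.2]
gripper_width: 0.132
```

>>> play_rows([
  [[-0.6,-0.8,0],0],
  [[-0.5,-0.8,0],0],
  [[-0.5,-0.8,0],0],
  [[-0.4,-0.26,0],0],
  [[0,0,0],0],
])

```text
t: 11.75
eef_pos: [0.534, 0.0862, 0.0633]
tool_rot: [0.004, 1.0, 0.002, -0.006]
wrist_force: [-5.4, 1.1, 12.6]
gripper_width: 0.135
```

```bash
python3 go.py 0.5495 0.0832 0.064 -0.5;  python3 -c "
from h import *
w=snap('wrist','w6')"
```

```text
pos [0.534  0.0862 0.0633] alpha -0.46 delta cm [-1.56 -0.29 -0.09] yaw 0.04 t 11.8 F [-5.4  1.1 12.6] w 0.135
```

View pics/w6.png

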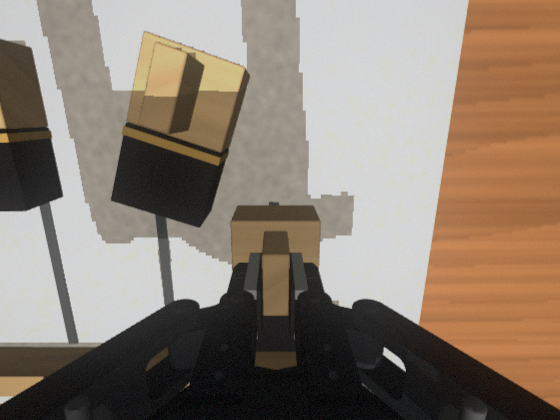

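Bracket A is square and near the fence. I'll measure its rear edge, at v≈207–213.

```bash
python3 -c "
from h import *
w=load('w6')
for u,v in ((237,207),(316,207),(232,222),(319,222)): print(v,onz(w,u,v,.01).round(4),onz(w,u,v,.04).round(4))
for u,v in ((273,203),(165,240),(160,215)): print('stripe',onz(w,u,v,.01).round(4))"; python3 go.py 0.5495 0.0832 0.064 -0.5
```

```text
207 [0.514  0.0633 0.01  ] [0.5054 0.067  0.04  ]
207 [0.5145 0.1107 0.01  ] [0.5058 0.1066 0.04  ]
222 [0.5235 0.0598 0.01  ] [0.5133 0.0641 0.04  ]
222 [0.524  0.1127 0.01  ] [0.5137 0.1084 0.04  ]
stripe [0.5118 0.0849 0.01  ]
stripe [0.5348 0.0179 0.01  ]
stripe [0.5186 0.0166 0.01  ]
pos [0.5369 0.0848 0.0633] alpha -0.52 delta cm [-1.26 -0.15 -0.07] yaw -0.02 t 11.8 F [-2.8  0.7  7.8] w 0.138
```

>>> play_rows([
  [[0,-0.2,0],0],
  [[0,0,0],0],
  [[0,0,0],0],
  [[0,0,0],0],
  [[0,0,0],0],
])

```text
t: 12.22
eef_pos: [0.5389, 0.0815, 0.0633]
tool_rot: [0.006, 1.0, 0.0, -0.0]
wrist_force: [-3.6, 2.1, 9.5]
gripper_width: 0.128
```

```bash
python3 go.py 0.5495 0.0832 0.064 -0.5
```

```text
pos [0.5389 0.0815 0.0633] alpha -0.65 delta cm [-1.06  0.18 -0.07] yaw -0.15 t 12.2 F [-3.6  2.1  9.5] w 0.128
```

>>> play_rows([
  [[-0.3,0.1,-0.1],0],
  [[-0.3,0.1,0],0],
  [[-0.3,0.05,0],0],
  [[-0.2,0,0],0],
  [[0,0,0],0],
])

```text
t: 12.63
eef_pos: [0.5505, 0.0833, 0.0634]
tool_rot: [0.005, 1.0, 0.0, -0.0]
wrist_force: [-1.1, 0.3, 4.6]
gripper_width: 0.134
```

>>> play_rows([
  [[0,0,0],0],
  [[0,0,0],0],
  [[0,0,0],0],
  [[0,0,0],0],
  [[0,0,0],0],
])

```text
t: 13.05
eef_pos: [0.5504, 0.0833, 0.0635]
tool_rot: [0.005, 1.0, 0.0, 0.0]
wrist_force: [-0.5, 1.2, 3.7]
gripper_width: 0.134
```

```bash
python3 go.py 0.5505 0.084 0.064 -0.5
```

```text
pos [0.5504 0.0833 0.0635] alpha -0.56 delta cm [-0.01  0.07 -0.05] yaw -0.06 t 13.1 F [-0.5  1.2  3.7] w 0.134
```

Now I press on slowly to find contact with the fence.

>>> play_rows([
  [[-0.15,0.05,0],0],
  [[-0.15,0,0],0],
  [[-0.15,0,0],0],
  [[0,0,0],0],
  [[0,0,0],0],
])

```text
t: 13.47
eef_pos: [0.5541, 0.0836, 0.0634]
tool_rot: [0.005, 1.0, -0.0, -0.001]
wrist_force: [-3.7, 0.6, 6.8]
gripper_width: 0.132
```

>>> play_rows([
  [[-0.15,0,0],0],
  [[-0.15,0,0],0],
  [[-0.15,0,0],0],
  [[0,0,0],0],
  [[0,0,0],0],
])

```text
t: 13.88
eef_pos: [0.5553, 0.0837, 0.0633]
tool_rot: [0.005, 1.0, -0.0, -0.005]
wrist_force: [-18.3, -0.8, 19.6]
gripper_width: 0.133
```

```bash
python3 go.py 0.5505 0.084 0.064 -0.5;  python3 -c "
from h import *
w=snap('wrist','w7'); s=snap('side','s7')
cv2.imwrite('pics/c7.png',np.vstack([cv2.resize(w['pixels'],(400,300)),cv2.resize(s['pixels'][200:320,160:360],(500,300))[:,:400]])[...,::-1])"
```

```text
pos [0.5553 0.0837 0.0633] alpha -0.52 delta cm [ 0.48  0.03 -0.06] yaw -0.02 t 13.9 F [-18.3  -0.8  19.6] w 0.133
```

View pics/c7.png

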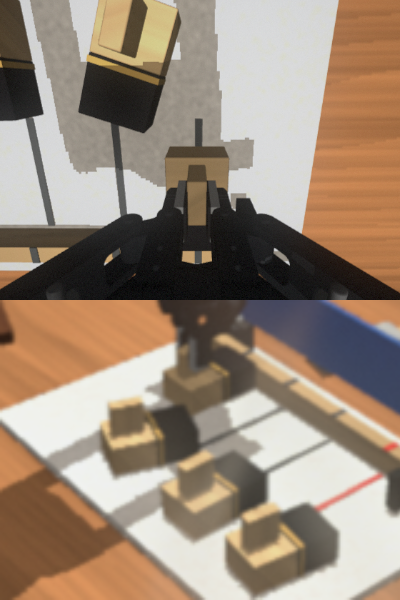

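Bracket A is flush: contact at -18 N, centred on its stripe. I release it and go to bracket B.

>>> play_rows([
  [[0.1,0,0],0],
  [[0,0,0],0],
  [[0,0,0],0],
  [[0,0,-1],0],
  [[0,0,-3.5],0],
], grip=-0.2)

```text
t: 14.4
eef_pos: [0.5538, 0.0834, 0.1033]
tool_rot: [0.005, 1.0, -0.0, -0.005]
wrist_force: [-0.1, 0.2, -0.1]
gripper_width: 0.404
```

>>> play_rows([
  [[2.6,-1,0],0],
  [[2.6,-1,0],0],
  [[2.6,-1,0],0],
  [[2.6,-1,0],0],
  [[0,0,0],6],
])

```text
t: 14.82
eef_pos: [0.449, 0.0439, 0.1073]
tool_rot: [0.057, 0.998, -0.0, -0.002]
wrist_force: [0.1, 0.5, -0.1]
gripper_width: 0.401
```

>>> play_rows([
  [[0,0,0],6],
  [[0,0,0],6],
  [[0,0,0],0],
  [[0,0,0],0],
  [[0,0,0],0],
])

```text
t: 15.23
eef_pos: [0.454, 0.0446, 0.1086]
tool_rot: [0.16, 0.987, -0.0, 0.0]
wrist_force: [-0.3, 0.3, 0.3]
gripper_width: 0.399
```

```bash
python3 go.py 0.451 0.0435 0.064 -19;  python3 -c "
from h import *
w=snap('wrist','w8')"
```

```text
pos [0.454  0.0446 0.1086] alpha -18.37 delta cm [ 0.25 -0.2   4.46] yaw 0.63 t 15.2 F [-0.3  0.3  0.3] w 0.399
```

View pics/w8.png

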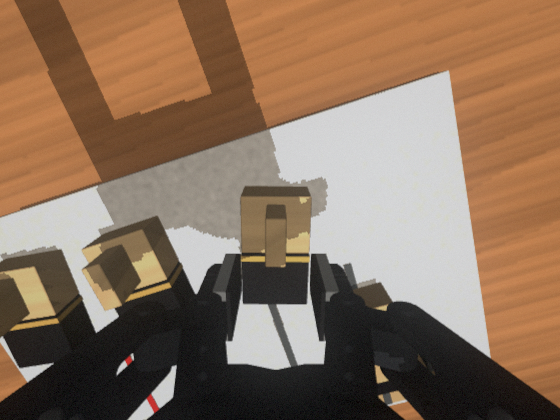

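The rib is centred laterally, but the tool sits about 8 mm too far forward of it. I shift back, descend, grip and square it.

>>> play_rows([
  [[0.4,0.05,1.4],0],
  [[0.4,0,1.4],0],
  [[0,0,1.5],0],
  [[0,0,0],0],
  [[0,0,0],0],
])

```text
t: 15.7
eef_pos: [0.4456, 0.0478, 0.0647]
tool_rot: [0.161, 0.987, -0.0, -0.001]
wrist_force: [0.5, 0.2, 0.2]
gripper_width: 0.397
```

>>> play_rows([
  [[0,0,0],0],
  [[0,0,0],0],
  [[0,0,0],0],
  [[0,0,0],0],
  [[0,0,0],0],
], grip=-1)

```text
t: 16.12
eef_pos: [0.4472, 0.0475, 0.0662]
tool_rot: [0.161, 0.987, 0.0, 0.001]
wrist_force: [0.0, -0.7, 4.7]
gripper_width: 0.132
```

>>> play_rows([
  [[0,0,0],-3.6],
  [[0,0,0],-3.6],
  [[0,0,0],-3.6],
  [[0,0,0],-3.6],
  [[0,0,0],-3.6],
])

```text
t: 16.53
eef_pos: [0.4476, 0.0477, 0.0662]
tool_rot: [0.003, 1.0, 0.0, 0.001]
wrist_force: [1.5, 0.3, 2.9]
gripper_width: 0.133
```

```bash
python3 go.py 0.549 0.016 0.064 -0.5
```

```text
pos [0.4476 0.0477 0.0662] alpha -0.38 delta cm [-10.16  -3.1    0.25] yaw 0.12 t 16.5 F [1.5 0.3 2.9] w 0.133
```

>>> play_rows([
  [[-0.5,-1,0],0],
  [[-0.8,-1.2,0],0],
  [[-1.4,-0.9,0],0],
  [[-1.4,0,0],0],
  [[-1.4,0,0],0],
])

```text
t: 16.95
eef_pos: [0.5013, 0.0155, 0.0661]
tool_rot: [0.005, 1.0, -0.0, -0.001]
wrist_force: [-7.9, -0.4, 11.0]
gripper_width: 0.128
```

>>> play_rows([
  [[-1.4,0,0],0],
  [[-1.4,0,0],0],
  [[-1,0,0],0],
  [[0,0,0],0],
  [[0,0,0],0],
])

```text
t: 17.37
eef_pos: [0.5405, 0.0153, 0.0661]
tool_rot: [0.005, 1.0, -0.0, 0.001]
wrist_force: [2.3, -1.0, 6.5]
gripper_width: 0.131
```

>>> play_rows([
  [[-0.1,0,0],0],
  [[0,0,0],0],
  [[0,0,0],0],
  [[0,0,0],0],
  [[0,0,0],0],
])

```text
t: 17.78
eef_pos: [0.5405, 0.0154, 0.0661]
tool_rot: [0.005, 1.0, -0.0, 0.001]
wrist_force: [0.9, -1.4, 5.2]
gripper_width: 0.133
```

```bash
python3 go.py 0.553 0.016 0.064 -0.5;  python3 -c "
from h import *
w=snap('wrist','w9')"
```

```text
pos [0.5405 0.0154 0.0661] alpha -0.56 delta cm [-1.25  0.08  0.22] yaw -0.06 t 17.8 F [ 0.9 -1.4  5.2] w 0.133
```

>>> play_rows([
  [[-0.3,0.05,0],0],
  [[-0.3,0.03,0],0],
  [[-0.3,0,0],0],
  [[-0.2,0,0],0],
  [[0,0,0],0],
])

```text
t: 18.25
eef_pos: [0.5478, 0.0165, 0.066]
tool_rot: [0.005, 1.0, -0.0, -0.004]
wrist_force: [-15.6, -1.0, 21.5]
gripper_width: 0.132
```

>>> play_rows([
  [[-0.15,0,0],0],
  [[-0.15,0,0],0],
  [[-0.15,0,0],0],
  [[0,0,0],0],
  [[0,0,0],0],
])

```text
t: 18.67
eef_pos: [0.5491, 0.0166, 0.0654]
tool_rot: [0.005, 1.0, 0.0, -0.007]
wrist_force: [-25.1, -1.2, 27.6]
gripper_width: 0.133
```

Bracket B has contacted the fence (-25 N). Next is bracket C.

>>> play_rows([
  [[0.1,0,0],0],
  [[0,0,0],0],
  [[0,0,0],0],
  [[0,0,-1],0],
  [[0,0,-3.5],0],
], grip=-0.2)

```text
t: 19.08
eef_pos: [0.5499, 0.0169, 0.1053]
tool_rot: [0.005, 1.0, 0.001, -0.006]
wrist_force: [0.0, 0.1, -1.3]
gripper_width: 0.4
```

>>> play_rows([
  [[2.6,-2,0],0],
  [[2.6,-2,0],0],
  [[2.6,-2,0],0],
  [[2.5,-2,0],0],
  [[0,0,0],-1.5],
])

```text
t: 19.5
eef_pos: [0.4468, -0.0643, 0.1098]
tool_rot: [-0.007, 1.0, -0.0, -0.002]
wrist_force: [0.4, 0.4, -0.8]
gripper_width: 0.398
```

>>> play_rows([
  [[0,0,0],0],
  [[0,0,0],0],
  [[0,0,0],0],
  [[0,0,0],0],
  [[0,0,0],0],
])

```text
t: 19.92
eef_pos: [0.4513, -0.0622, 0.1104]
tool_rot: [-0.009, 1.0, 0.0, 0.0]
wrist_force: [0.7, 0.0, 0.1]
gripper_width: 0.402
```

```bash
python3 go.py 0.445 -0.0625 0.064 1;  python3 -c "
from h import *
w=snap('wrist','w10');t=snap('top','t10')
cv2.imwrite('pics/c10.png',np.vstack([cv2.resize(w['pixels'],(400,300)),cv2.resize(t['pixels'][180:310,210:385],(400,297))])[...,::-1])"
```

```text
pos [ 0.4513 -0.0622  0.1104] alpha 1.0 delta cm [ 0.63 -0.02  4.64] yaw -0.0 t 19.9 F [0.7 0.  0.1] w 0.402
```

View pics/c10.png

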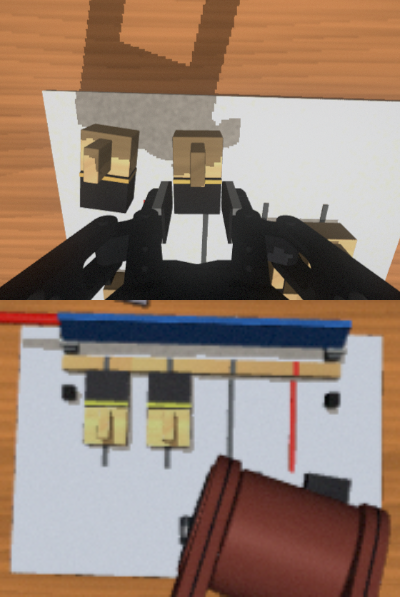

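A and B stand flush on their marks. C's rib is centred between the jaws, with the tool about 9 mm too far forward.

>>> play_rows([
  [[0.45,0.05,1.4],0],
  [[0.45,0,1.5],0],
  [[0,0,1.5],0],
  [[0,0,0],0],
  [[0,0,0],0],
])

```text
t: 20.43
eef_pos: [0.4411, -0.0618, 0.0657]
tool_rot: [-0.008, 1.0, 0.0, -0.001]
wrist_force: [0.5, 0.2, 0.7]
gripper_width: 0.401
```

>>> play_rows([
  [[0,0,0],0],
  [[0,0,0],0],
  [[0,0,0],0],
  [[0,0,0],0],
  [[0,0,0],0],
], grip=-1)

```text
t: 20.85
eef_pos: [0.4427, -0.0624, 0.0673]
tool_rot: [-0.008, 1.0, -0.0, 0.001]
wrist_force: [0.4, 1.2, 4.6]
gripper_width: 0.137
```

```bash
python3 go.py 0.548 -0.0520 0.064 -0.5
```

```text
pos [ 0.4427 -0.0624  0.0673] alpha 0.95 delta cm [-10.55   0.86   0.35] yaw 1.45 t 20.9 F [0.4 1.2 4.6] w 0.137
```

>>> play_rows([
  [[0,0,0],1.5],
  [[-0.8,0.4,0],0],
  [[-1.4,0.4,0],0],
  [[-1.4,0.35,0],0],
  [[-1.4,0,0],0],
])

```text
t: 21.27
eef_pos: [0.4917, -0.051, 0.0672]
tool_rot: [0.005, 1.0, -0.0, -0.001]
wrist_force: [-8.1, -0.2, 13.8]
gripper_width: 0.134
```

>>> play_rows([
  [[-1.4,0,0],0],
  [[-1.4,0,0],0],
  [[-1.4,0,0],0],
  [[-0.4,0,0],0],
  [[0,0,0],0],
])

```text
t: 21.68
eef_pos: [0.5396, -0.0519, 0.0672]
tool_rot: [0.005, 1.0, -0.0, 0.001]
wrist_force: [1.9, 0.6, 4.6]
gripper_width: 0.128
```

```bash
python3 go.py 0.548 -0.0520 0.064 -0.5
```

```text
pos [ 0.5396 -0.0519  0.0672] alpha -0.53 delta cm [-0.84 -0.    0.32] yaw -0.03 t 21.7 F [1.9 0.6 4.6] w 0.128
```

>>> play_rows([
  [[-0.3,0,0],0],
  [[-0.3,0,0],0],
  [[-0.25,0,0],0],
  [[-0.15,0,0],0],
  [[0,0,0],0],
])

```text
t: 22.1
eef_pos: [0.5472, -0.0518, 0.0672]
tool_rot: [0.005, 1.0, -0.0, -0.001]
wrist_force: [-5.7, 0.4, 11.7]
gripper_width: 0.132
```

>>> play_rows([
  [[-0.15,0,0],0],
  [[-0.15,0,0],0],
  [[-0.1,0,0],0],
  [[0,0,0],0],
  [[0,0,0],0],
])

```text
t: 22.52
eef_pos: [0.5485, -0.0518, 0.0671]
tool_rot: [0.004, 1.0, 0.0, -0.004]
wrist_force: [-17.5, -0.1, 20.3]
gripper_width: 0.128
```

Bracket C is in contact. On to bracket D.

>>> play_rows([
  [[0.1,0,0],0],
  [[0,0,0],0],
  [[0,0,0],0],
  [[0,0,-1],0],
  [[0,0,-3.5],0],
], grip=-0.2)

```text
t: 22.93
eef_pos: [0.5465, -0.0507, 0.1064]
tool_rot: [0.005, 1.0, 0.001, -0.005]
wrist_force: [-1.0, -0.0, -0.2]
gripper_width: 0.402
```

>>> play_rows([
  [[2.15,-2.8,0],0],
  [[2.15,-2.8,0],0],
  [[2.15,-2.8,0],0],
  [[2.15,-2.75,0],0],
  [[0,0,0],4.5],
])

```text
t: 23.35
eef_pos: [0.461, -0.1661, 0.1117]
tool_rot: [0.045, 0.999, -0.001, -0.001]
wrist_force: [-0.2, -0.1, 0.3]
gripper_width: 0.402
```

>>> play_rows([
  [[0,0,0],0],
  [[0,0,0],0],
  [[0,0,0],0],
  [[0,0,0],0],
  [[0,0,0],0],
])

```text
t: 23.77
eef_pos: [0.4642, -0.1617, 0.1113]
tool_rot: [0.043, 0.999, 0.0, -0.0]
wrist_force: [0.7, 0.2, -1.1]
gripper_width: 0.404
```

```bash
python3 go.py 0.462 -0.1623 0.064 -5;  python3 -c "
from h import *
w=snap('wrist','w11');t=snap('top','t11')
cv2.imwrite('pics/c11.png',np.vstack([cv2.resize(w['pixels'],(400,300)),cv2.resize(t['pixels'][180:310,210:385],(400,297))])[...,::-1])"
```

```text
pos [ 0.4642 -0.1617  0.1113] alpha -4.91 delta cm [ 0.22 -0.08  4.73] yaw 0.09 t 23.8 F [ 0.7  0.2 -1.1] w 0.404
```

View pics/c11.png

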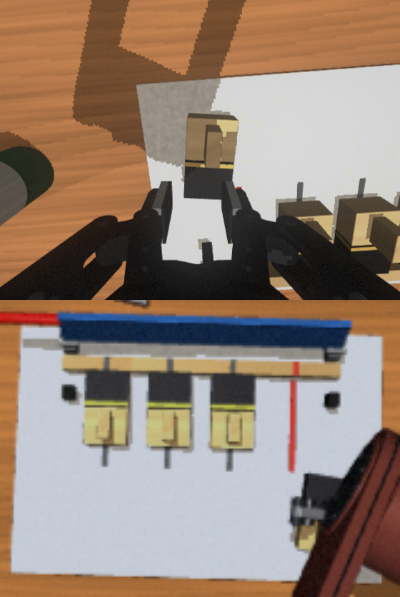

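C is in place, but D looks nudged: its rib is about 14 mm to +y and 22 mm behind where I expected. I'll measure it numerically.

```bash
cat > d.py <<'E'
from m import *
def dm(w,box):
    hsv=cv2.cvtColor(w['pixels'],cv2.COLOR_RGB2HSV).astype(int)
    x0,y0,x1,y1=box; m=np.zeros(hsv.shape[:2],bool); m[y0:y1,x0:x1]=1
    blk=(hsv[...,2]<60)&m; yel=(hsv[...,0]>12)&(hsv[...,0]<35)&(hsv[...,1]>110)&m
    for n,k in(('blk',blk),('yel',yel),('both',blk|yel)):
        c=max(comps(k,50),key=lambda c:c[1][4])
        W=np.array([onz(w,q[1],q[0],.04)[:2] for q in np.argwhere(c[3])],np.float32)
        print(n,c[1].tolist(),c[2].round(1),W.mean(0).round(4),cv2.minAreaRect(W))
E
python3 -c "
from d import *
dm(load('w11'),(250,150,345,285))
w=snap('wrist','w12');dm(w,(250,150,345,285))
im=load('t0');t=load('t11')
print(t['pixels'][265:300:6,335:352].mean(2).astype(int).tolist())"
```

```text
blk [258, 234, 67, 51, 2692] [289.7 256.9] [ 0.4875 -0.154 ] ((0.4895392656326294, -0.1527131348848343), (0.04715598374605179, 0.03657132014632225), 81.72251892089844)
yel [259, 227, 28, 8, 173] [272.7 230.2] [ 0.4667 -0.1639] ((0.46673205494880676, -0.16401013731956482), (0.01845376379787922, 0.004398090299218893), 81.2306900024414)
both [258, 224, 69, 61, 3091] [289.7 253.4] [ 0.4849 -0.1537] ((0.4861671030521393, -0.15227624773979187), (0.04703858122229576, 0.04352250322699547), 82.02460479736328)
blk [258, 234, 68, 51, 2701] [289.8 257.1] [ 0.4874 -0.154 ] ((0.48934417963027954, -0.15279461443424225), (0.04719485342502594, 0.03636699542403221), 81.3957290649414)
yel [259, 227, 29, 8, 181] [272.8 230.6] [ 0.4668 -0.164 ] ((0.4668141305446625, -0.16383296251296997), (0.019067315384745598, 0.00452608335763216), 81.95574951171875)
both [258, 224, 70, 61, 3097] [289.9 253.7] [ 0.4849 -0.1538] ((0.4859631359577179, -0.15242455899715424), (0.046546630561351776, 0.043787483125925064), 82.64646911621094)
[[203, 204, 200, 198, 196, 194, 184, 50, 17, 44, 44, 47, 41, 47, 41, 46, 42], [204, 194, 86, 81, 112, 153, 133, 101, 103, 105, 104, 91, 94, 89, 77, 68, 45], [199, 152, 65, 47, 71, 44, 36, 21, 69, 128, 60, 18, 48, 99, 39, 29, 18], [205, 194, 136, 128, 83, 59, 116, 109, 108, 120, 168, 170, 158, 56, 24, 18, 14], [203, 203, 203, 205, 199, 146, 143, 125, 131, 130, 136, 53, 21, 21, 23, 19, 24], [205, 205, 202, 205, 205, 202, 207, 198, 138, 20, 21, 22, 23, 25, 23, 21, 20]]
```

>>> play_rows([
  [[0.9,0.65,0],0],
  [[0.9,0.65,0],0],
  [[0,0,1],3.4],
  [[0,0,0],0],
  [[0,0,0],0],
])

```text
t: 24.33
eef_pos: [0.4468, -0.1475, 0.101]
tool_rot: [0.073, 0.997, 0.0, -0.0]
wrist_force: [0.5, 0.5, 0.3]
gripper_width: 0.394
```

```bash
python3 -c "
from d import *
import go
w=snap('wrist','w13');dm(w,(235,150,325,330)); go.go(.447,-.1475,.066,-8.3)
cv2.imwrite('pics/c13.png',cv2.resize(w['pixels'],(400,300))[...,::-1])"
```

```text
blk [242, 254, 83, 76, 3541] [285.7 289.4] [ 0.489  -0.1468] ((0.49232640862464905, -0.14889375865459442), (0.05534427613019943, 0.058422479778528214), 84.19135284423828)
yel [240, 261, 26, 7, 162] [252.5 263.7] [ 0.4665 -0.1658] ((0.46673136949539185, -0.1658673733472824), (0.016525940969586372, 0.004377269186079502), 81.61284637451172)
both [235, 254, 90, 76, 4212] [281.  286.5] [ 0.4863 -0.1496] ((0.49092474579811096, -0.15106628835201263), (0.06262657046318054, 0.058010440319776535), 81.61036682128906)
pos [ 0.4472 -0.1478  0.1014] alpha -8.33 delta cm [0.02 0.03 3.54] yaw -0.03 t 24.4 F [ 0.6  0.2 -0.9] w 0.402
```

View pics/c13.png

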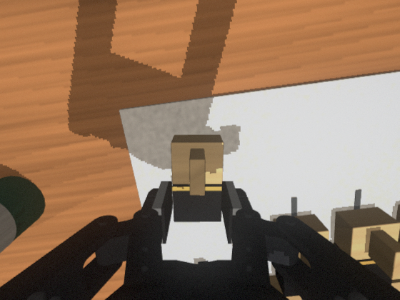

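The rib is now centred between the jaws and aligned. I descend and grip.

>>> play_rows([
  [[0.3,0,1.2],0],
  [[0,0,1.2],0],
  [[0,0,1.1],0],
  [[0,0,0],0],
  [[0,0,0],0],
])

```text
t: 24.8
eef_pos: [0.4438, -0.1473, 0.0659]
tool_rot: [0.073, 0.997, 0.0, -0.001]
wrist_force: [-0.1, -0.8, 0.2]
gripper_width: 0.398
```

>>> play_rows([
  [[0,0,0],0],
  [[0,0,0],0],
  [[0,0,0],0],
  [[0,0,0],0],
  [[0,0,0],0],
], grip=-1)

```text
t: 25.22
eef_pos: [0.4446, -0.1477, 0.0669]
tool_rot: [0.074, 0.997, -0.0, 0.001]
wrist_force: [0.4, -0.2, 1.8]
gripper_width: 0.13
```

>>> play_rows([
  [[0,0,0],-3.9],
  [[0,0,0],-3.9],
  [[0,0,0],0],
  [[0,0,0],0],
  [[0,0,0],0],
])

```text
t: 25.63
eef_pos: [0.4445, -0.1478, 0.0669]
tool_rot: [0.007, 1.0, -0.0, 0.001]
wrist_force: [-0.7, -0.7, 4.5]
gripper_width: 0.13
```

```bash
python3 go.py 0.546 -0.1205 0.066 -0.5
```

```text
pos [ 0.4445 -0.1478  0.0669] alpha -0.75 delta cm [-10.11   2.86   0.1 ] yaw -0.25 t 25.6 F [-0.7 -0.7  4.5] w 0.13
```

>>> play_rows([
  [[-0.6,1,0],0],
  [[-1.2,1,0],0],
  [[-1.4,0.86,0],0],
  [[-1.4,0,0],0],
  [[-1.4,0,0],0],
])

```text
t: 26.05
eef_pos: [0.5043, -0.119, 0.0668]
tool_rot: [0.006, 1.0, 0.0, -0.001]
wrist_force: [-6.5, 0.5, 10.2]
gripper_width: 0.133
```

>>> play_rows([
  [[-1.4,0,0],0],
  [[-1.4,0,0],0],
  [[-0.7,0,0],0],
  [[0,0,0],0],
  [[0,0,0],0],
])

```text
t: 26.47
eef_pos: [0.5406, -0.12, 0.0668]
tool_rot: [0.006, 1.0, -0.0, 0.001]
wrist_force: [2.7, 1.1, 7.3]
gripper_width: 0.132
```

```bash
python3 go.py 0.549 -0.1205 0.066 -0.5
```

```text
pos [ 0.5406 -0.12    0.0668] alpha -0.68 delta cm [-0.84 -0.04  0.08] yaw -0.18 t 26.5 F [2.7 1.1 7.3] w 0.132
```

>>> play_rows([
  [[-0.3,-0.05,0],0],
  [[-0.3,0,0],0],
  [[-0.25,0,0],0],
  [[-0.15,0,0],0],
  [[0,0,0],0],
])

```text
t: 26.88
eef_pos: [0.5482, -0.1205, 0.0668]
tool_rot: [0.006, 1.0, 0.0, -0.001]
wrist_force: [-5.3, 0.7, 10.7]
gripper_width: 0.128
```

>>> play_rows([
  [[-0.15,0,0],0],
  [[-0.15,0,0],0],
  [[-0.1,0,0],0],
  [[0,0,0],0],
  [[0,0,0],0],
])

```text
t: 27.3
eef_pos: [0.5515, -0.1206, 0.0668]
tool_rot: [0.006, 1.0, 0.0, -0.002]
wrist_force: [-7.8, 0.6, 11.8]
gripper_width: 0.135
```

Not in contact yet.

>>> play_rows([
  [[-0.2,0,0],0],
  [[-0.15,0,0],0],
  [[-0.15,0,0],0],
  [[0,0,0],0],
  [[0,0,0],0],
])

```text
t: 27.72
eef_pos: [0.5525, -0.1206, 0.0663]
tool_rot: [0.006, 1.0, 0.001, -0.006]
wrist_force: [-24.4, -0.6, 24.7]
gripper_width: 0.134
```

>>> play_rows([
  [[-0.15,0,0],0],
  [[-0.1,0,0],0],
  [[0,0,0],0],
  [[0,0,0],0],
  [[0,0,0],0],
])

```text
t: 28.13
eef_pos: [0.5534, -0.1206, 0.066]
tool_rot: [0.006, 1.0, 0.001, -0.008]
wrist_force: [-29.1, -1.0, 26.9]
gripper_width: 0.127
```

D is against the fence. I release, lift, back away and check the row numerically.

>>> play_rows([
  [[0.1,0,0],0],
  [[0,0,0],0],
  [[0,0,0],0],
  [[0,0,-2],0],
  [[0,0,-4],0],
], grip=-0.2)

```text
t: 28.55
eef_pos: [0.5554, -0.119, 0.1207]
tool_rot: [0.006, 1.0, 0.002, -0.006]
wrist_force: [-0.3, 0.3, 0.4]
gripper_width: 0.403
```

>>> play_rows([
  [[3,0,-2],0],
  [[3.5,0,-2],0],
  [[3.5,0,-1],0],
  [[3.5,0,0],0],
  [[3,0,0],0],
])

```text
t: 28.97
eef_pos: [0.3934, -0.1185, 0.1765]
tool_rot: [0.006, 1.0, -0.0, 0.0]
wrist_force: [-1.3, 0.2, -0.2]
gripper_width: 0.403
```

```bash
cat > chk.py <<'E'
from b import *
import sys
def chk(im):
    hsv=cv2.cvtColor(im['pixels'],cv2.COLOR_RGB2HSV).astype(int)
    m=np.zeros(hsv.shape[:2],bool); m[206:262,225:370]=1
    blk=(hsv[...,2]<75)&(hsv[...,1]<110)&m; yel=(hsv[...,0]>12)&(hsv[...,0]<35)&(hsv[...,1]>70)&m
    yel[:219]=0; blk[:214]=0
    for n,k in(('blk',blk),('yel',yel)):
        for c in comps(k,60):
            W=np.array([onz(im,q[1],q[0],.04)[:2] for q in np.argwhere(c[3])],np.float32); R_=cv2.minAreaRect(W)
            print(n,c[1].tolist(),W.mean(0).round(4),np.round(R_[0],4),np.round(R_[1],3),round(R_[2],1))
if __name__=='__main__':
    im=snap('top',sys.argv[1]); chk(im)
    hsv=cv2.cvtColor(im['pixels'],cv2.COLOR_RGB2HSV).astype(int)
    red=((hsv[...,0]<8)|(hsv[...,0]>172))&(hsv[...,1]>150)&(hsv[...,2]>70)
    for c in comps(red,12): 
      if c[2][1]<300: print('red',c[1].tolist(),c[2].round(1),onz(im,*c[2],.048).round(4),onz(im,*c[2],.104).round(4))
    dk=((hsv[...,2]<150)&(hsv[...,1]<80)); dk[:246]=0; dk[262:]=0; dk[:,:245]=0; dk[:,345:]=0
    for c in comps(dk,4): print('stripe',c[1].tolist(),c[2].round(1),onz(im,*c[2],.01).round(4))
E
python3 chk.py t14; python3 go.py .657 .159 .17 ; python3 -c "
from h import *;print(np.round(r.sense()['joint_positions'],2))"
```

```text
blk [248, 214, 19, 10, 186] [0.5924 0.0798] [0.5922 0.0798] [0.022 0.044] 0.9
blk [275, 214, 19, 11, 192] [0.5924 0.0145] [0.592  0.0138] [0.025 0.044] 0.9
blk [302, 214, 19, 12, 210] [ 0.5924 -0.0532] [ 0.5918 -0.0522] [0.027 0.044] 0.9
blk [330, 214, 19, 13, 224] [ 0.5927 -0.1211] [ 0.592  -0.1205] [0.029 0.044] 0.0
yel [247, 224, 19, 20, 359] [0.5558 0.081 ] [0.5555 0.0814] [0.046 0.044] 1.2
yel [274, 224, 20, 20, 351] [0.5555 0.0153] [0.5566 0.0144] [0.046 0.046] 0.9
yel [302, 225, 20, 20, 371] [ 0.5553 -0.0525] [ 0.5552 -0.0538] [0.046 0.046] 0.9
yel [330, 226, 20, 20, 378] [ 0.5542 -0.1206] [ 0.5539 -0.1219] [0.046 0.047] 0.9
red [209, 185, 28, 6, 134] [221.8 187.6] [0.6658 0.1671 0.048 ] [0.6568 0.159  0.104 ]
red [338, 207, 3, 6, 18] [339.  209.5] [ 0.6165 -0.1195  0.048 ] [ 0.6101 -0.1127  0.104 ]
red [129, 261, 23, 23, 392] [140. 272.] [0.4582 0.3568 0.048 ] [0.46   0.3388 0.104 ]
stripe [255, 246, 3, 7, 15] [255.6 248.8] [0.519  0.0834 0.01  ]
stripe [282, 246, 2, 8, 16] [282.5 249.5] [0.5183 0.0163 0.01  ]
stripe [308, 246, 4, 9, 28] [309.9 249.9] [ 0.5186 -0.052   0.01  ]
stripe [331, 246, 5, 2, 7] [333.1 246.3] [ 0.5284 -0.1098  0.01  ]
stripe [339, 246, 6, 2, 9] [341.  246.3] [ 0.5286 -0.1293  0.01  ]
pos [ 0.3885 -0.1173  0.1746] alpha -0.61 delta cm [-26.56  27.92   0.35] yaw None t 29.0 F [ 1.2  0.7 -1.1] w 0.399
[-0.49 -0.26  2.14 -0.    1.27 -2.05]
```

The row reads good: every bracket is within about 2 mm of its stripe and the front edges are in line. The cap is at (0.458, 0.357), inside the recess. Now the flap: I move above the rod and turn the jaws across it.

>>> play_rows([
  [[-2.65,2.8,0],0],
  [[-2.65,2.8,0],0],
  [[-2.65,2.8,0],0],
  [[-2.65,2.8,0],0],
  [[-2.65,2.8,0],0],
])

```text
t: 29.43
eef_pos: [0.5299, 0.0213, 0.176]
tool_rot: [0.006, 1.0, 0.0, 0.0]
wrist_force: [0.5, -0.9, 0.5]
gripper_width: 0.4
```

>>> play_rows([
  [[-2.65,2.8,0],0],
  [[-2.65,2.8,0],0],
  [[-2.65,2.8,0],0],
  [[-2.65,2.8,0],0],
  [[-2.65,2.8,0],0],
])

```text
t: 29.85
eef_pos: [0.6638, 0.16, 0.1753]
tool_rot: [0.006, 1.0, -0.0, -0.0]
wrist_force: [-0.1, -0.5, 0.1]
gripper_width: 0.399
```

>>> play_rows([
  [[0,0,0],7],
  [[0,0,0],7],
  [[0,0,0],7],
  [[0,0,0],7],
  [[0,0,0],7],
])

```text
t: 30.27
eef_pos: [0.6628, 0.1586, 0.1751]
tool_rot: [0.309, 0.951, -0.0, -0.001]
wrist_force: [-0.5, -0.5, -0.3]
gripper_width: 0.405
```

>>> play_rows([
  [[0,0,0],7],
  [[0,0,0],7],
  [[0,0,0],7],
  [[0,0,0],7],
  [[0,0,0],7],
])

```text
t: 30.68
eef_pos: [0.6628, 0.1584, 0.1754]
tool_rot: [0.581, 0.814, -0.0, -0.0]
wrist_force: [-0.1, 0.0, 0.6]
gripper_width: 0.404
```

>>> play_rows([
  [[0,0,0],7],
  [[0,0,0],7],
  [[0,0,0],5.9],
  [[0,0,0],0],
  [[0,0,0],0],
])

```text
t: 31.1
eef_pos: [0.6628, 0.1583, 0.1756]
tool_rot: [0.709, 0.705, -0.0, -0.0]
wrist_force: [1.0, 0.1, -0.3]
gripper_width: 0.4
```

```bash
python3 go.py .655 .160 .099 -90.5; python3 -c "
from m import *
w=snap('wrist','w15');hsv=cv2.cvtColor(w['pixels'],cv2.COLOR_RGB2HSV).astype(int)
red=((hsv[...,0]<8)|(hsv[...,0]>172))&(hsv[...,1]>150)&(hsv[...,2]>50)
for c in comps(red,100):
    print(c[1].tolist(),c[2].round(1)); q=cv2.minAreaRect(np.argwhere(c[3])[:,::-1].astype(np.float32)); b=cv2.boxPoints(q); print(q)
    for p in list(b)+[q[0]]: print([onz(w,*p,z).round(4).tolist() for z in (.104,)])
cv2.imwrite('pics/c15.png',w['pixels'][...,::-1])"
```

```text
pos [0.6628 0.1583 0.1756] alpha -90.37 delta cm [ 0.16 -0.77  7.66] yaw 0.13 t 31.1 F [ 1.   0.1 -0.3] w 0.4
[258, 179, 18, 94, 1487] [266.2 223.9]
((266.4999694824219, 225.49996948242188), (16.999996185302734, 92.99998474121094), 0.0)
[[0.6513, 0.125, 0.104]]
[[0.6529, 0.1915, 0.104]]
[[0.6638, 0.1914, 0.104]]
[[0.6633, 0.1249, 0.104]]
[[0.6578, 0.1597, 0.104]]
```

View pics/c15.png

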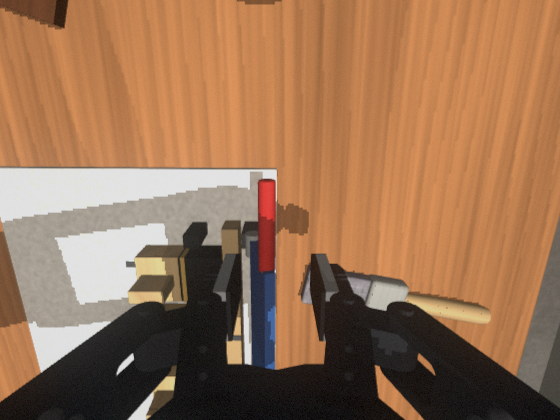

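The red rod sits at column 266, between the jaws: x ≈ 0.658, y 0.127–0.191. I go down over it and grip lightly.

>>> play_rows([
  [[0.5,-0.5,1.5],0],
  [[0,0,1.8],0],
  [[0,0,1.8],0],
  [[0,0,1.6],0],
  [[0,0,1],0],
])

```text
t: 31.57
eef_pos: [0.6569, 0.1632, 0.0969]
tool_rot: [0.71, 0.705, -0.001, -0.001]
wrist_force: [0.3, 0.3, 0.3]
gripper_width: 0.4
```

>>> play_rows([
  [[0,0,0],0],
  [[0,0,0],0],
  [[0,0,0],0],
  [[0,0,0],0],
  [[0,0,0],0],
], grip=-1, force=20)

```text
t: 31.98
eef_pos: [0.6574, 0.1631, 0.0989]
tool_rot: [0.71, 0.704, -0.001, -0.0]
wrist_force: [-1.6, -0.2, -8.1]
gripper_width: 0.135
```

>>> play_rows([
  [[0,0,0],0],
  [[0,0,0],0],
  [[0,0,0],0],
  [[0,0,0],0],
  [[0,0,0],0],
])

```text
t: 32.4
eef_pos: [0.6575, 0.1632, 0.0988]
tool_rot: [0.71, 0.704, -0.001, -0.0]
wrist_force: [-2.6, -0.2, -9.3]
gripper_width: 0.131
```

```bash
python3 go.py .658 .160 .098 -90.5
```

```text
pos [0.6575 0.1632 0.0988] alpha -90.54 delta cm [-0.31  0.06  0.08] yaw -0.04 t 32.4 F [-2.6 -0.2 -9.3] w 0.131
```

```bash
python3 -c "
import numpy as np
a=np.r_[1.845,1.75:1.05:-.1,1.0][:9]
a=1.845*(1-np.arange(21)/20)
x=-5.5*np.cos(a);z=5.5*np.sin(a)
for i in range(20): print(i,[0,round(x[i+1]-x[i],2),round(z[i]-z[i+1],2)],a[i+1].round(2))"
```

```text
0 [0, np.float64(-0.49), np.float64(-0.11)] 1.75
1 [0, np.float64(-0.5), np.float64(-0.07)] 1.66
2 [0, np.float64(-0.51), np.float64(-0.02)] 1.57
3 [0, np.float64(-0.51), np.float64(0.02)] 1.48
4 [0, np.float64(-0.5), np.float64(0.07)] 1.38
5 [0, np.float64(-0.49), np.float64(0.12)] 1.29
6 [0, np.float64(-0.48), np.float64(0.16)] 1.2
7 [0, np.float64(-0.46), np.float64(0.21)] 1.11
8 [0, np.float64(-0.44), np.float64(0.25)] 1.01
9 [0, np.float64(-0.42), np.float64(0.29)] 0.92
10 [0, np.float64(-0.39), np.float64(0.32)] 0.83
11 [0, np.float64(-0.36), np.float64(0.36)] 0.74
12 [0, np.float64(-0.32), np.float64(0.39)] 0.65
13 [0, np.float64(-0.29), np.float64(0.42)] 0.55
14 [0, np.float64(-0.25), np.float64(0.44)] 0.46
15 [0, np.float64(-0.2), np.float64(0.46)] 0.37
16 [0, np.float64(-0.16), np.float64(0.48)] 0.28
17 [0, np.float64(-0.12), np.float64(0.49)] 0.18
18 [0, np.float64(-0.07), np.float64(0.5)] 0.09
19 [0, np.float64(-0.02), np.float64(0.51)] 0.0
```

>>> play_rows([
  [[0,-0.49,-0.11],0],
  [[0,-0.5,-0.07],0],
  [[0,-0.51,-0.02],0],
  [[0,-0.51,0.02],0],
  [[0,-0.5,0.07],0],
])

```text
t: 32.82
eef_pos: [0.634, 0.1635, 0.102]
tool_rot: [0.71, 0.704, 0.002, 0.001]
wrist_force: [3.2, -0.4, -4.0]
gripper_width: 0.132
```

```bash
python3 go.py .6324 .1632 .0997 -90.5
```

```text
pos [0.634  0.1635 0.102 ] alpha -90.55 delta cm [-0.03 -0.16  0.23] yaw -0.05 t 32.8 F [ 3.2 -0.4 -4. ] w 0.132
```

>>> play_rows([
  [[0,-0.49,0.12],0],
  [[0,-0.48,0.18],0],
  [[0,-0.46,0.23],0],
  [[0,-0.44,0.27],0],
  [[0,-0.42,0.3],0],
])

```text
t: 33.23
eef_pos: [0.6103, 0.1639, 0.0904]
tool_rot: [0.71, 0.704, 0.001, 0.001]
wrist_force: [3.2, -0.6, 1.9]
gripper_width: 0.127
```

>>> play_rows([
  [[0,-0.39,0.33],0],
  [[0,-0.36,0.37],0],
  [[0,-0.32,0.4],0],
  [[0,-0.29,0.42],0],
  [[0,-0.25,0.44],0],
])

```text
t: 33.65
eef_pos: [0.5937, 0.164, 0.0692]
tool_rot: [0.71, 0.704, 0.0, -0.0]
wrist_force: [2.1, 0.4, 1.7]
gripper_width: 0.129
```

```bash
python3 go.py .593 .1632 .0695 -90.5
```

```text
pos [0.5937 0.164  0.0692] alpha -90.55 delta cm [-0.08 -0.07 -0.03] yaw -0.05 t 33.6 F [2.1 0.4 1.7] w 0.129
```

Tracking well at about 0.46 rad, so I lower the rest slowly.

>>> play_rows([
  [[0,-0.15,0.3],0],
  [[0,-0.12,0.3],0],
  [[0,-0.1,0.3],0],
  [[0,-0.08,0.3],0],
  [[0,-0.06,0.3],0],
])

```text
t: 34.07
eef_pos: [0.5891, 0.1641, 0.0547]
tool_rot: [0.71, 0.704, 0.0, 0.0]
wrist_force: [3.4, 1.4, 2.1]
gripper_width: 0.127
```

>>> play_rows([
  [[0,-0.05,0.25],0],
  [[0,-0.02,0.25],0],
  [[0,0,0.2],0],
  [[0,0,0.1],0],
  [[0,0,0],0],
])

```text
t: 34.48
eef_pos: [0.5887, 0.1641, 0.0486]
tool_rot: [0.71, 0.704, 0.0, 0.0]
wrist_force: [-0.2, 1.2, 12.5]
gripper_width: 0.134
```

>>> play_rows([
  [[0,0,0.1],0],
  [[0,0,0.1],0],
  [[0,0,0.1],0],
  [[0,0,0],0],
  [[0,0,0],0],
])

```text
t: 34.9
eef_pos: [0.5889, 0.1641, 0.0478]
tool_rot: [0.71, 0.704, 0.0, 0.0]
wrist_force: [-9.2, -0.2, 28.1]
gripper_width: 0.129
```

The flap is on its stops (28 N reaction). I release and lift straight up.

>>> play_rows([
  [[0,0,-0.15],0],
  [[0,0,0],0],
  [[0,0,0],0],
  [[0,0,0],0],
  [[0,0,0],0],
], grip=-0.2)

```text
t: 35.32
eef_pos: [0.5871, 0.1637, 0.0442]
tool_rot: [0.71, 0.704, -0.001, -0.001]
wrist_force: [-0.0, 0.3, 0.5]
gripper_width: 0.399
```

>>> play_rows([
  [[0,0,0],0],
  [[0,0,-1],0],
  [[0,0,-3],0],
  [[0,0,-3.5],0],
  [[0,0,-3.5],0],
])

```text
t: 35.73
eef_pos: [0.5873, 0.1638, 0.1562]
tool_rot: [0.71, 0.704, -0.001, -0.001]
wrist_force: [1.0, 0.1, -0.2]
gripper_width: 0.402
```

>>> play_rows([
  [[0,-3.5,-2],0],
  [[0,-3.5,-2],0],
  [[0,-3.5,0],0],
  [[0,-3.5,0],0],
  [[0,-3.5,0],0],
])

```text
t: 36.15
eef_pos: [0.4119, 0.1655, 0.1963]
tool_rot: [0.711, 0.704, 0.001, 0.0]
wrist_force: [-0.1, 0.2, 0.5]
gripper_width: 0.4
```

```bash
python3 chk.py t16; python3 - <<'E'
from m import *
import go
go.go(.4,.16)
im=load('t16'); s=snap('side','s16')
hsv=cv2.cvtColor(im['pixels'],cv2.COLOR_RGB2HSV).astype(int)
blu=(hsv[...,0]>100)&(hsv[...,0]<130)&(hsv[...,1]>120)
for c in comps(blu,100): print('blu',c[1].tolist(),[onz(im,c[1][0]+c[1][2]/2,v,.054).round(3).tolist() for v in(c[1][1],c[1][1]+c[1][3])])
hs=cv2.cvtColor(s['pixels'],cv2.COLOR_RGB2HSV).astype(int)
red=((hs[...,0]<8)|(hs[...,0]>172))&(hs[...,1]>150)&(hs[...,2]>70)
for c in comps(red,30): print('side red',c[1].tolist(),c[2].round(1))
print('exp cap top',proj(s,(.457,.358,.048)),'can top',proj(s,(.47,-.355,.156)))
t0=load('t0')
for n,b in(('bottle',(410,160,465,205)),('brush',(250,100,295,185)),('roll',(108,160,165,215)),('can',(415,255,475,292))):
    d=np.abs(im['pixels'][b[1]:b[3],b[0]:b[2]].astype(int)-t0['pixels'][b[1]:b[3],b[0]:b[2]]).mean(); print(n,d.round(2))
E
```

```text
yel [257, 219, 82, 5, 229] [ 0.5878 -0.0181] [ 0.5878 -0.0192] [0.198 0.007] 89.1
yel [247, 224, 19, 20, 344] [0.5552 0.0813] [0.5555 0.0814] [0.046 0.044] 0.9
yel [274, 225, 20, 20, 341] [0.5548 0.0151] [0.5541 0.0144] [0.046 0.046] 0.9
yel [302, 226, 20, 19, 355] [ 0.5543 -0.0526] [ 0.554  -0.0538] [0.044 0.046] 0.9
yel [330, 227, 20, 19, 358] [ 0.553  -0.1206] [ 0.5527 -0.1219] [0.044 0.047] 0.9
red [211, 217, 26, 5, 123] [223.5 219. ] [0.589  0.1604 0.048 ] [0.584  0.1527 0.104 ]
red [129, 261, 23, 23, 390] [140. 272.] [0.4583 0.3567 0.048 ] [0.4601 0.3387 0.104 ]
red [192, 286, 6, 20, 49] [194.2 294.5] [0.4072 0.2247 0.048 ] [0.4117 0.2136 0.104 ]
red [200, 286, 5, 17, 45] [202.1 294. ] [0.4088 0.206  0.048 ] [0.4132 0.1959 0.104 ]
stripe [255, 246, 3, 7, 15] [255.6 248.8] [0.519  0.0834 0.01  ]
stripe [282, 246, 2, 8, 16] [282.5 249.5] [0.5183 0.0163 0.01  ]
stripe [308, 246, 4, 9, 28] [309.9 249.9] [ 0.5186 -0.052   0.01  ]
stripe [331, 246, 6, 2, 8] [333.8 246.4] [ 0.5282 -0.1113  0.01  ]
stripe [339, 246, 6, 2, 10] [341.3 246.4] [ 0.5284 -0.1301  0.01  ]
pos [0.4049 0.1656 0.194 ] alpha -90.47 delta cm [-0.56 -0.48  0.  ] yaw None t 36.2 F [-1.5  4.1 -1.9] w 0.401
blu [237, 199, 123, 28, 2678] [[0.64, -0.021, 0.054], [0.572, -0.021, 0.054]]
side red [134, 192, 22, 22, 404] [144.5 202.2]
side red [221, 202, 16, 11, 69] [228.2 207. ]
exp cap top [144.46355462 195.59588301] can top [361.53493889 297.61931138]
bottle 4.24
brush 4.57
roll 4.33
can 23.48
```

>>> play_rows([
  [[0,0,0],0],
  [[0,0,0],0],
  [[0,0,0],0],
  [[0,0,0],0],
  [[0,0,0],0],
])

```text
t: 36.67
eef_pos: [0.414, 0.1655, 0.1953]
tool_rot: [0.711, 0.704, -0.0, -0.0]
wrist_force: [-0.1, 0.4, 1.1]
gripper_width: 0.397
```

```bash
python3 chk.py t17 | grep -E "yel|red"; python3 -c "
from h import *
print(order.close_job())"
```

```text
yel [257, 219, 82, 5, 229] [ 0.5878 -0.0181] [ 0.5878 -0.0192] [0.198 0.007] 89.1
yel [247, 224, 19, 20, 348] [0.5552 0.0812] [0.5555 0.0814] [0.046 0.044] 1.2
yel [274, 225, 20, 19, 341] [0.5549 0.0152] [0.5553 0.0144] [0.044 0.046] 0.9
yel [302, 226, 20, 19, 355] [ 0.5543 -0.0526] [ 0.554  -0.0538] [0.044 0.046] 0.9
yel [330, 227, 20, 19, 359] [ 0.553  -0.1206] [ 0.5527 -0.1219] [0.044 0.047] 0.9
red [211, 217, 26, 5, 120] [223.6 219. ] [0.589  0.1602 0.048 ] [0.584  0.1525 0.104 ]
red [129, 261, 23, 23, 392] [140. 272.] [0.4584 0.3567 0.048 ] [0.4602 0.3388 0.104 ]
red [200, 281, 6, 20, 58] [201.8 291.1] [0.4157 0.207  0.048 ] [0.4197 0.1968 0.104 ]
red [193, 282, 5, 8, 25] [195.3 285.4] [0.4286 0.2229 0.048 ] [0.432  0.2119 0.104 ]
red [129, 286, 65, 30, 680] [160.9 299.9] [0.3933 0.3036 0.048 ] [0.3985 0.2884 0.104 ]
red [193, 290, 4, 12, 23] [194.2 295.3] [0.4054 0.2247 0.048 ] [0.41   0.2136 0.104 ]
red [121, 296, 6, 8, 20] [123.2 298.8] [0.3945 0.3937 0.048 ] [0.3997 0.3738 0.104 ]
the job is handed in; nothing more can be done
None
```

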